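# Shut down the keep-warm plate and clear the saucepans

## Robot

A 6-joint arm with a two-finger parallel gripper is mounted at the origin on the work surface. World frame = base frame: x ahead of the robot, y to its left, z up, the work surface at z = 0. Lengths are in m, angles in rad, forces in N, time in s.
With the tool pointing down it reaches from about 0.3 to 1 m from the base axis. Payload 5.1 kg.
Tool frame: the origin (TCP) lies at the very end of the fingers, on their centre line; the grasp point (between the pads) lies 19 mm behind it (manip.grip_depth is the distance from the TCP to the grasp point, in m); z points along the fingers, y is the line along which they close (so a half turn about z gives the same grasp; the last joint's range is limited). The gripper opens to 95 mm and grips with 3 to 60 N. Pads are 20 mm wide; open, the fingers measure 119 mm over their backs; the gripper's body (75 mm by 180 mm) begins 59 mm behind the grasp point.
Start: joints at [-1.234, 0.124, 1.65, -0, 1.367, -0.083], TCP at [0.265, -0.594, 0.19] pointing down, gripper open.
Joint ranges: [-2.61, 2.61], [-1.02, 2.33], [0.03, 2.71], [-1.35, 4.49], [0.32, 2.68], [-2.91, 2.91]. Speed limits (rad/s): [2.57, 2.57, 3.14, 3.14, 3.14, 3.14].

## Interface

Orientations are given as a unit quaternion [x, y, z, w].
In Python, from workcell import manip gives the robot as it stands.
- The arm moves only by the tool play_rows, never from a script. Its argument "commands" is a list of rows, each a list of 3 entries, a list of its own where there are three numbers: the shift along the tool's x, y, z in m, then the turn, a rotation vector about the tool's x, y, z in rad, then the finger opening in m, from 0 to 0.0951. In form: [[[x, y, z], [ax, ay, az], fingers], ...]. A call has 1 to 5 rows; each row shifts and turns the commanded pose from where the row before left it, along the tool's axes as they then stand; what a row does not reach is not made up. A row lasts 1/8 s, in which the tool goes at most 62.5 mm and 10.7 degrees, less where a joint would pass 70% of its speed; a pose out of reach is approached as far as the arm can. A call with a gripper value outside its range is refused whole. The fingers move at their own pace and stop on an object; "grip_force" is the grip in N (left out, the last holds). Time passes only in rows, so rows that do not move let the fingers close. It gives the time, the measured TCP pose, the force, the opening and the grip force at its end, in the units of the state.
- manip.sense(): the state, without advancing time (a new reading comes with each control period).
- manip.grab_frame(name): name is "scene" or "top" or "wrist"; returns the picture (400x640x3 uint8, red, green, blue); there is no depth.
- manip.camera_model(name): a dict with "fx", "fy", "cx", "cy" (pixels), "D" ([k1, k2, p1, p2, k3] as OpenCV has them; the pictures are not rectified), "R" (3x3) and "t" (3): a world point X has camera coordinates R X + t. Camera axes: x right, y down, z forward; pixel columns grow to the right and rows downward; lengths in m; the calibration is good to about 2 mm. A picture is of the moment at which its call begins: read the wrist's pose just before it. camera_model takes no time and is no camera call; for the wrist camera it gives the pose at the moment of the call.
- manip.sign_off(): hands the job in; it is judged then, once.
The state is a dict: "time_s": time; "joint_positions": joint angles; "qd": joint speeds; "joint_efforts": joint torques, N m; "ee_pos": TCP position; "tcp_rot": TCP orientation; "force": force on the tool from outside, world axes, zero at the start; "wrist_torque": the same for the moment, N m; "finger_gap": opening from 0.0 (shut) to 1.0 (fully open); "grasp_force": force on a finger pad.
Only numpy, scipy, OpenCV 4.12 (cv2) and the standard library are available. Lean on these libraries where they do the work, as an engineer would, in place of code of your own. Each camera call takes 0.05 s, during which the arm holds its last target. There are 200 camera calls.

## Task

Supper is over, so shut down the keep-warm plate: turn both heat knobs fully anticlockwise to their off stops, and only then flip the main switch over to off. Clear every little saucepan from the plate onto the raised wooden pan rest, standing flat and centred across its width, with the handles sticking out over its front edge (the long side nearer you). Leave the mug and the jar at the back alone.

Things in the scene. Friction and masses are not known exactly. Their poses are not given: they have to be found in the camera images.
- plate: Fixed two-zone electric keep-warm plate: steel casing 260 (x) x 490 (y) x 60 mm high, top level. Origin: centre of its underside; -x long side faces the robot at yaw 0. Black glass covers y -125 to +245 mm; the steel control strip, y -245 to -125, carries along y = -190 the front knob (x -83), main switch (x 0) and rear knob (x +83).
- front_knob (a joint): Heat knob nearer the robot, rad. 0 = off, the end stop fully anticlockwise (from above); grows clockwise to 4.7 = hottest. Stays where left (friction 0.05 N m). Black skirt, 44 mm across, with a bar grip 42 mm long x 14 mm thick; the white mark is on the end of the bar that points to the plate's -x side when off.
- rear_knob (a joint): The same knob, farther from the robot.
- front_knob_grip (a point): On the front knob's vertical axis, 37 mm above the plate's top, in the bar grip (bar spans 12 to 44 mm above the plate's top). Turns with the knob: its x axis lies along the bar, so the fingers close along its y axis.
- rear_knob_grip (a point): The same point of the rear knob.
- main_switch (a joint): Black toggle lever between the knobs, hinged about the plate's x axis, rad. 0.9 = on, leaning 0.45 rad towards the glass (plate's +y); 0 = off, leaning 0.45 rad outwards (-y). Snap action: past the middle (0.45) it jumps to the other end by itself; about 3 N at the tip starts it.
- switch_tip (a point): End of the toggle lever, 45 mm from its pivot, on the moving lever; the lever there is 18 mm wide (plate's x) and 11 mm thick.
- switch_pivot (a point): Pivot of the toggle, 4 mm above the plate's top, fixed to the plate; its axes are the plate's axes.
- rest: Fixed slatted wooden pan rest, 100 mm deep (x) x 400 mm long (y), flat top 30 mm above the worktop. Origin at the centre of its underside; its front long side is -x (towards the robot at yaw 0).
- pan_a: Small steel saucepan, one of up to four alike (None if absent): 80 mm across, 50 mm high, 0.18 to 0.31 kg, flat bottom of 72 mm; origin: centre of its underside, z up. Level straight handle along its -x to 145 mm from the axis, 14 mm wide, 11 mm high, its middle 40 mm above the bottom.
- pan_a_grip (a point): Middle of pan_a's handle bar 68 mm from the pan's axis (28 mm from the wall): a good place to pinch it across its 14 mm width. Axes are the pan's.
- pan_a_end (a point): Free end of pan_a's handle, 143 mm from the pan's axis.
- pan_b: Small steel saucepan, one of up to four alike (None if absent): 80 mm across, 50 mm high, 0.18 to 0.31 kg, flat bottom of 72 mm; origin: centre of its underside, z up. Level straight handle along its -x to 145 mm from the axis, 14 mm wide, 11 mm high, its middle 40 mm above the bottom.
- pan_b_grip (a point): Middle of pan_b's handle bar 68 mm from the pan's axis (28 mm from the wall): a good place to pinch it across its 14 mm width. Axes are the pan's.
- pan_b_end (a point): Free end of pan_b's handle, 143 mm from the pan's axis.
- pan_c: Small steel saucepan, one of up to four alike (None if absent): 80 mm across, 50 mm high, 0.18 to 0.31 kg, flat bottom of 72 mm; origin: centre of its underside, z up. Level straight handle along its -x to 145 mm from the axis, 14 mm wide, 11 mm high, its middle 40 mm above the bottom.
- pan_c_grip (a point): Middle of pan_c's handle bar 68 mm from the pan's axis (28 mm from the wall): a good place to pinch it across its 14 mm width. Axes are the pan's.
- pan_c_end (a point): Free end of pan_c's handle, 143 mm from the pan's axis.
- pan_d: Small steel saucepan, one of up to four alike (None if absent): 80 mm across, 50 mm high, 0.18 to 0.31 kg, flat bottom of 72 mm; origin: centre of its underside, z up. Level straight handle along its -x to 145 mm from the axis, 14 mm wide, 11 mm high, its middle 40 mm above the bottom.
- pan_d_grip (a point): Middle of pan_d's handle bar 68 mm from the pan's axis (28 mm from the wall): a good place to pinch it across its 14 mm width. Axes are the pan's.
- pan_d_end (a point): Free end of pan_d's handle, 143 mm from the pan's axis.
- mug: Bystander: white mug, 80 mm across, 90 mm high, at the back; origin under its centre.
- jar: Bystander: storage jar, 68 mm across, 100 mm high, at the back; origin under its centre.
Not all that is in view belongs to the job. Leave any orange or red look-alike of the pan_b alone. What is shaped like the pan_d but orange is not meant.

How it is judged:
By the outcome, as a careful person would: the job done as asked, in the order asked, and still so for the second after the job is handed in, with the robot touching nothing.
Of pan_a, pan_b, pan_c, pan_d only 3 to 4 are there at a start; the rules pass over those that are not, and their reading is None.
At some moment in a run one of pan_a, pan_b, pan_c, pan_d may be knocked a few centimetres aside while the robot is not near it.
It also fails if it takes over 210 s, if anything falls off the work surface, if the arm or the gripper's body presses on something with over 40 N, if the wrist force passes 120 N, or if a joint passes its speed limit or range.

## Working session

There is one attempt and no reset: what is moved stays moved. The work goes in short steps, Python scripts to look and compute and a tool call to move; the robot and the scene stay as the last step left them, time stands still between calls to the robot, and variables do not carry over. Pictures are saved under pics/ and viewed, at most 14 in all, crops included, and the job is handed in when it is done.

Besides the shell and the picture viewer there is one more tool, called after "Request:" as a command line: name --argument value ..., lists and objects as JSON in quotes. play_rows: Moves the arm, as the interface text tells. Its arguments: {"type":"object","properties":{"commands":{"type":"array"},"grip_force":{"type":"number"}},"required":["commands"]}

```bash
ls; mkdir -p pics; python3 - <<'E'
from workcell import manip
import cv2
print(manip.sense())
for n in("scene","top"):
    cv2.imwrite(f"pics/{n}0.png",manip.grab_frame(n)[:,:,::-1])
    print(n,manip.camera_model(n))
E
```

```text
pics
{'time_s': 0.0, 'joint_positions': array([-1.23357966e+00,  1.24469713e-01,  1.65165191e+00,  1.73027024e-05,
        1.36748400e+00, -8.25774871e-02]), 'qd': array([-7.35094804e-05,  5.75910736e-05,  6.44881124e-05, -4.61923900e-05,
       -8.78231971e-04, -1.46011254e-03]), 'joint_efforts': array([ 1.22687368e-03, -4.17605138e+01, -3.59925485e+01,  7.75305717e-02,
        4.92738315e-02, -1.82525027e-04]), 'ee_pos': array([ 0.26468842, -0.59292309,  0.18902306]), 'tcp_rot': array([ 9.78052235e-01,  2.08357413e-01, -1.19395872e-04, -9.99409102e-04]), 'force': array([-0.05653132,  0.45595766, -0.24781555]), 'wrist_torque': array([ 0.0145463 , -0.01276716, -0.00701906]), 'grasp_force': 0.0, 'finger_gap': 0.9984248966106632}
scene {'fx': 520.3446072823108, 'fy': 520.3446072823108, 'cx': 318.3958280752305, 'cy': 195.90043074545218, 'D': array([-0.03443819,  0.        ,  0.        ,  0.        ,  0.        ]), 'R': array([[-0.86447201,  0.50218186,  0.0223947 ],
       [ 0.26536528,  0.49373873, -0.82813243],
       [-0.42693022, -0.70995453, -0.56008495]]), 't': array([ 0.37262588, -0.15622131,  2.04940457])}
top {'fx': 403.65826580858953, 'fy': 403.65826580858953, 'cx': 319.26833238684543, 'cy': 200.5317939302563, 'D': array([-0.03336531,  0.        ,  0.        ,  0.        ,  0.        ]), 'R': array([[ 0.01369906, -0.99988578,  0.00638458],
       [-0.98812556, -0.01451465, -0.15296147],
       [ 0.15303667, -0.00421334, -0.98821153]]), 't': array([0.18610686, 0.53227151, 1.55005582])}
```

```bash
python3 - <<'E'
import cv2
a=cv2.imread("pics/top0.png");cv2.imwrite("pics/top0b.png",cv2.resize(a,(800,500),interpolation=cv2.INTER_CUBIC))
E
```

```text
(no output)
```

View pics/top0.png

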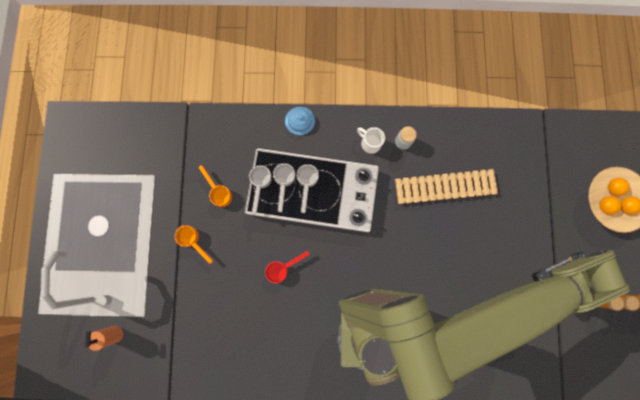

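View pics/scene0.png

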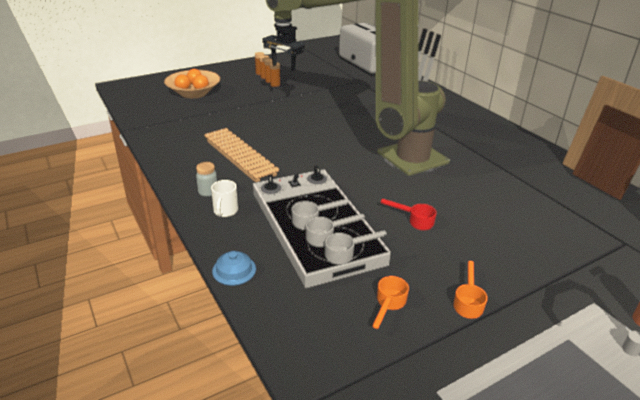

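The top view shows three steel pans on the glass at (260,176), (284,175) and (307,175), with handles pointing down towards the robot. The orange look-alikes at (220,196) and (186,236) and the red one at (276,272) are off the plate, so they are not meant. I'll confirm this in an enlarged crop.

```bash
cat > h.py <<'E'
import numpy as np,cv2
from scipy.spatial.transform import Rotation as Ro
from workcell import manip
def K(c): return np.array([[c['fx'],0,c['cx']],[0,c['fy'],c['cy']],[0,0,1]])
def w(c,px,z):
    "pixels -> world points on plane z"
    px=np.array(px,float).reshape(-1,1,2)
    u=cv2.undistortPoints(px,K(c),c['D']).reshape(-1,2)
    d=np.c_[u,np.ones(len(u))]@c['R']; o=-c['R'].T@c['t']
    return o+d*((np.broadcast_to(z,len(u))-o[2])/d[:,2])[:,None]
def pj(c,X):
    return cv2.projectPoints(np.array(X,float).reshape(-1,1,3),cv2.Rodrigues(c['R'])[0],c['t'],K(c),c['D'])[0].reshape(-1,2)
def crop(img,x0,y0,x1,y1,s,name):
    cv2.imwrite(name,cv2.resize(img[y0:y1,x0:x1],None,fx=s,fy=s,interpolation=cv2.INTER_CUBIC))
E
python3 - <<'E'
from h import *
a=cv2.imread("pics/top0.png");crop(a,235,130,505,250,2.96,"pics/c1.png")
c=manip.camera_model("top")
print(w(c,[(258,150),(379,163),(372,232),(246,218)],.06).round(3))
print(w(c,[(396,180),(494,170),(497,193),(399,203)],.03).round(3))
print(w(c,[(260,176),(284,175),(307,175)],.11).round(3))
s=manip.sense();cw=manip.camera_model("wrist");R=Ro.from_quat(s['tcp_rot']).as_matrix()
print(cw['fx'],R.T@(-cw['R'].T@cw['t']-s['ee_pos']),(cw['R']@R).round(3))
E
```

```text
[[ 0.726  0.44   0.06 ]
 [ 0.68  -0.04   0.06 ]
 [ 0.407 -0.011  0.06 ]
 [ 0.454  0.476  0.06 ]]
[[ 0.619 -0.113  0.03 ]
 [ 0.667 -0.512  0.03 ]
 [ 0.572 -0.52   0.03 ]
 [ 0.526 -0.123  0.03 ]]
[[0.61  0.42  0.11 ]
 [0.615 0.329 0.11 ]
 [0.616 0.242 0.11 ]]
303.3620368292286 [ 6.71048593e-02  8.10815790e-05 -1.93624638e-01] [[ 0.     1.     0.001]
 [-0.972  0.001 -0.236]
 [-0.236 -0.001  0.972]]
```

View pics/c1.png

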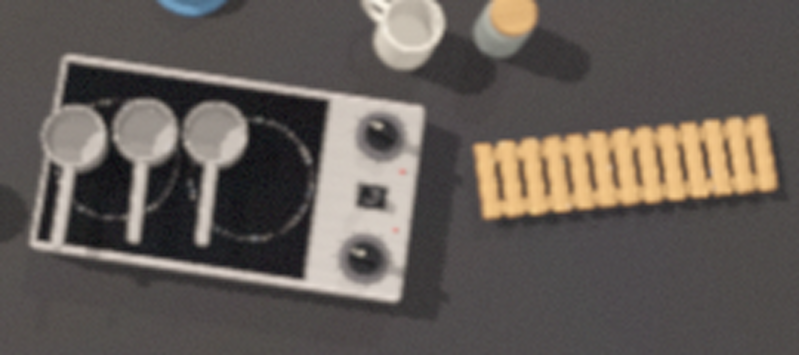

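Confirmed: three bare-steel pans stand on the glass, at crop (75,135), (145,132) and (214,133), and only coloured look-alikes lie off it. The wood rest is at crop (625,167). Next I'll take the wrist camera over the plate.

Request:
play_rows --commands '[[[0,0,-0.037],[0,0,0.14],0.095],[[0,0,-0.037],[0,0,0.14],0.095],[[0,0,-0.037],[0,0,0.14],0.095],[[0.0219,-0.0573,0],[0,0,0],0.095],[[0.0219,-0.0573,0],[0,0,0],0.095]]'

```text
time_s: 0.72
ee_pos: [0.3089, -0.478, 0.3012]
tcp_rot: [1.0, -0.001, 0.0, -0.0]
force: [0.2, 0.8, 0.8]
finger_gap: 0.995
grasp_force: 0.0
```

Request:
play_rows --commands '[[[0.0219,-0.0573,0],[0,0,0],0.095],[[0.0219,-0.0573,0],[0,0,0],0.095],[[0.0219,-0.0573,0],[0,0,0],0.095],[[0.0219,-0.0573,0],[0,0,0],0.095],[[0.0219,-0.0573,0],[0,0,0],0.095]]'

```text
time_s: 1.35
ee_pos: [0.4184, -0.1905, 0.3009]
tcp_rot: [1.0, -0.0, -0.0, -0.0]
force: [0.3, 0.2, 0.4]
finger_gap: 0.999
grasp_force: 0.0
```

Request:
play_rows --commands '[[[0.0219,-0.0573,0],[0,0,0],0.095],[[0.0219,-0.0573,0],[0,0,0],0.095],[[0.0219,-0.0573,0],[0,0,0],0.095],[[0.0219,-0.0573,0],[0,0,0],0.095],[[0,0,0],[0,0,0],0.095]]'

```text
time_s: 1.98
ee_pos: [0.5061, 0.0403, 0.3003]
tcp_rot: [1.0, 0.003, -0.001, -0.0]
force: [0.7, -1.1, -0.9]
finger_gap: 1.0
grasp_force: 0.0
```

```bash
python3 - <<'E'
from h import *
np.set_printoptions(suppress=True,precision=4)
s=manip.sense();print(s['ee_pos'],s['tcp_rot'],s['joint_positions'])
c=manip.camera_model("wrist");a=manip.grab_frame("wrist")[:,:,::-1]
np.savez("w1.npz",**c);cv2.imwrite("pics/w1.png",a)
E
```

```text
[0.5061 0.0403 0.3003] [ 1.      0.0031 -0.0009 -0.0003] [-0.0267 -0.2399  1.8162  0.0006  1.5671  1.5379]
```

View pics/w1.png

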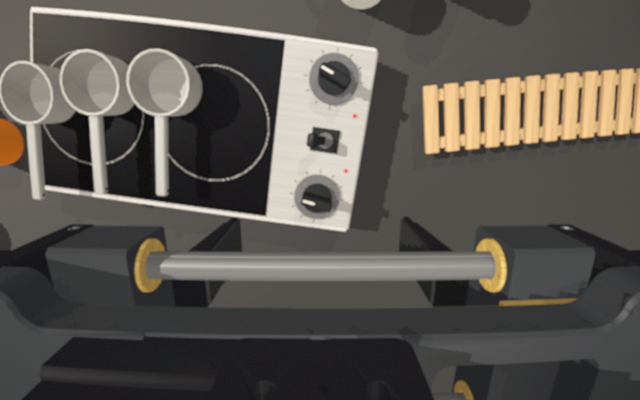

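The wrist view shows the plate corners at (32,9), (377,47) and (348,230). The knobs are at (334,79) and (317,197), the switch at (323,140), and the pan rims at (25,93), (90,82) and (158,82). Next I'll enlarge the control strip.

```bash
python3 - <<'E'
from h import *
np.set_printoptions(suppress=True,precision=4)
a=cv2.imread("pics/w1.png");c=dict(np.load("w1.npz"))
crop(a,265,35,395,235,3,"pics/c2.png")
P=w(c,[(32,9),(377,47),(348,230)],.06);print(P)
print(w(c,[(317,197),(334,79)],.07))
# corner refinement on gray
g=cv2.cvtColor(a,cv2.COLOR_BGR2GRAY)
q=cv2.cornerSubPix(g,np.float32([[377,47],[348,230],[32,9]]).reshape(-1,1,2),(6,6),(-1,-1),(3,50,.01)).reshape(-1,2);print(q,w(c,q,.06))
E
```

```text
[[ 0.7302  0.4428  0.06  ]
 [ 0.6707 -0.0338  0.06  ]
 [ 0.4124 -0.0019  0.06  ]]
[[0.4663 0.0452 0.07  ]
 [0.6277 0.0234 0.07  ]]
[[376.3306  47.9974]
 [346.2285 230.9568]
 [ 30.0561   8.3443]] [[ 0.6694 -0.033   0.06  ]
 [ 0.4109  0.0007  0.06  ]
 [ 0.7313  0.4458  0.06  ]]
```

View pics/c2.png

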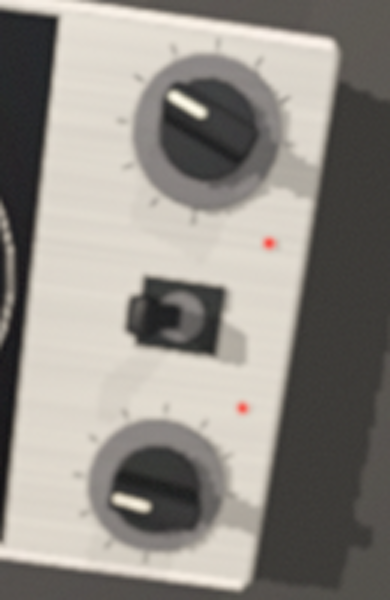

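Request:
play_rows --commands '[[[-0.0406,-0.0037,0],[0,0,-0.1835],0.06],[[0,0,0.025],[0,0,-0.1835],0.05],[[0,0,0.025],[0,0,-0.1835],0.05],[[0,0,0.025],[0,0,-0.1835],0.05],[[0,0,0.025],[0,0,-0.1835],0.05]]'

```text
time_s: 2.65
ee_pos: [0.4649, 0.0389, 0.2003]
tcp_rot: [0.896, 0.444, -0.0, 0.0]
force: [0.3, 0.9, 0.8]
finger_gap: 0.549
grasp_force: 0.0
```

Request:
play_rows --commands '[[[0,0,0.025],[0,0,-0.1835],0.05],[[0,0,0.025],[0,0,-0.1835],0.05],[[0,0,0],[0,0,0],0.05],[[0,0,0],[0,0,0],0.05]]'

```text
time_s: 3.15
ee_pos: [0.4658, 0.0396, 0.1523]
tcp_rot: [0.802, 0.597, 0.0, 0.0]
force: [-0.1, 0.4, 0.7]
finger_gap: 0.523
grasp_force: 0.0
```

```bash
cat >> h.py <<'E'
np.set_printoptions(suppress=True,precision=4)
def toknow(x,y,z=None,psi=None):
    "shift in tool axes and turn about tool z to reach world x,y,z, tool-x heading psi"
    s=manip.sense();R=Ro.from_quat(s['tcp_rot']);m=R.as_matrix();p=s['ee_pos']
    d=np.array([x,y,p[2] if z is None else z])-p
    h=np.arctan2(m[1,0],m[0,0]);t=0 if psi is None else (psi-h+np.pi)%(2*np.pi)-np.pi
    print('pos',p,'psi',round(h,4),'zaxis',m[:,2],'shift',m.T@d,'az',-t,'q6',s['joint_positions'][5].round(3),'F',s['force'],'T',s['wrist_torque'],'t',s['time_s'])
E
python3 - <<'E'
from h import *
c=dict(np.load("w1.npz"))
for p in ([(112,497),(150,508)],[(168,95),(206,115)]):
    P=w(c,np.array(p)/3+[265,35],.104);d=P[0]-P[1];a=np.arctan2(d[1],d[0]);print(P,a,3.017-a)
toknow(.4655,.044,.078,1.29)
E
```

```text
[[0.4697 0.0643 0.104 ]
 [0.4648 0.0475 0.104 ]] 1.2856744144617924 1.7313255855382075
[[0.6376 0.0407 0.104 ]
 [0.63   0.0253 0.104 ]] 1.1137534241932014 1.9032465758067985
pos [0.4658 0.0396 0.1523] psi 1.2804 zaxis [ 0.0013 -0.0001 -1.    ] shift [ 0.0041 -0.0016  0.0743] az -0.009605351939738327 q6 0.261 F [-0.141   0.4137  0.6536] T [-0.0075 -0.0791 -0.0064] t 3.15
```

Request:
play_rows --commands '[[[0.0041,-0.001,0.0248],[0,0,-0.008],0.05],[[0,0,0.0248],[0,0,0],0.05],[[0,0,0.0247],[0,0,0],0.05],[[0,0,0],[0,0,0],0.05],[[0,0,0],[0,0,0],0.005]]' --grip_force 15

```text
time_s: 3.78
ee_pos: [0.4669, 0.0445, 0.0789]
tcp_rot: [0.799, 0.602, 0.001, 0.001]
force: [1.2, 0.7, 0.4]
finger_gap: 0.469
grasp_force: 0.0
```

Request:
play_rows --commands '[[[0,0,0],[0,0,0],0.005],[[0,0,0],[0,0,0],0.005],[[0,0,0],[0,0,0],0.005],[[0,0,0],[0,0,0],0.005]]'

```text
time_s: 4.28
ee_pos: [0.4639, 0.0452, 0.0774]
tcp_rot: [0.798, 0.602, -0.001, -0.002]
force: [-7.0, 1.0, 6.8]
finger_gap: 0.145
grasp_force: 15.0
```

```bash
python3 - <<'E'
from h import *
toknow(.4655,.044,.078,3.017)
E
```

```text
pos [0.4639 0.0452 0.0774] psi 1.2922 zaxis [-0.0045  0.0012 -1.    ] shift [-0.0007  0.0018 -0.0006] az -1.7248060318502532 q6 0.259 F [-6.9832  1.0435  6.8493] T [ 0.3184  1.247  -0.0054] t 4.275
```

Request:
play_rows --commands '[[[0,-0.0015,0],[0,0,-0.12],0.005],[[0,0,0],[0,0,-0.17],0.005],[[0,0,0],[0,0,-0.17],0.005],[[0,0,0],[0,0,-0.17],0.005],[[0,0,0],[0,0,-0.17],0.005]]' --grip_force 15

```text
time_s: 4.9
ee_pos: [0.4641, 0.0452, 0.0775]
tcp_rot: [0.499, 0.867, 0.0, -0.0]
force: [-1.6, 1.2, 2.4]
finger_gap: 0.142
grasp_force: 15.0
```

Request:
play_rows --commands '[[[0,0,0],[0,0,-0.17],0.005],[[0,0,0],[0,0,-0.17],0.005],[[0,0,0],[0,0,-0.17],0.005],[[0,0,0],[0,0,-0.17],0.005],[[0,0,0],[0,0,-0.12],0.005]]'

```text
time_s: 5.52
ee_pos: [0.4643, 0.0454, 0.0775]
tcp_rot: [0.122, 0.992, 0.0, 0.0]
force: [-1.3, 1.6, 2.9]
finger_gap: 0.14
grasp_force: 15.0
```

Request:
play_rows --commands '[[[0,0,0],[0,0,-0.1],0.005],[[0,0,0],[0,0,-0.05],0.005],[[0,0,0],[0,0,0],0.005]]'

```text
time_s: 5.9
ee_pos: [0.4644, 0.0454, 0.0775]
tcp_rot: [0.05, 0.999, 0.001, 0.0]
force: [-1.1, 2.0, 3.0]
finger_gap: 0.139
grasp_force: 15.3
```

```bash
python3 - <<'E'
from h import *
toknow(.4655,.044,.078,3.017)
E
```

```text
pos [0.4644 0.0454 0.0775] psi 3.0409 zaxis [ 0.0006  0.001  -1.    ] shift [-0.0013 -0.0013 -0.0005] az 0.023935683670640806 q6 -1.489 F [-1.05    1.9628  2.9517] T [ 0.4485  0.0252 -0.2953] t 5.9
```

Request:
play_rows --commands '[[[0,0,0],[0,0,-0.05],0.005],[[0,0,0],[0,0,-0.04],0.005],[[0,0,0],[0,0,0],0.005]]'

```text
time_s: 6.28
ee_pos: [0.4646, 0.0454, 0.0774]
tcp_rot: [0.006, 1.0, 0.0, 0.001]
force: [0.4, 2.5, 3.0]
finger_gap: 0.152
grasp_force: 16.6
```

```bash
python3 - <<'E'
from h import *
toknow(.4655,.044,.078,3.017)
E
```

```text
pos [0.4646 0.0454 0.0774] psi 3.1302 zaxis [ 0.0012  0.001  -1.    ] shift [-0.0009 -0.0014 -0.0006] az 0.11322646859198393 q6 -1.578 F [0.3735 2.4784 3.0147] T [ 0.5684 -0.2088 -0.4456] t 6.275
```

Request:
play_rows --commands '[[[0,0,0],[0,0,0],0.05],[[0,0,0],[0,0,0],0.05],[[0,0,-0.04],[0,0,0],0.05],[[0,0,-0.05],[0,0,0],0.05],[[-0.0546,-0.0064,0],[0,0,0],0.05]]'

```text
time_s: 6.9
ee_pos: [0.5213, 0.0381, 0.1747]
tcp_rot: [0.004, 1.0, -0.0, 0.007]
force: [0.9, -0.3, 1.2]
finger_gap: 0.522
grasp_force: 0.0
```

Request:
play_rows --commands '[[[-0.0546,-0.0064,0],[0,0,0],0.05],[[-0.0546,-0.0064,0],[0,0,0],0.05],[[0,0,0],[0,0,0.1833],0.05],[[0,0,0],[0,0,0.1833],0.05],[[0,0,0],[0,0,0.1833],0.05]]'

```text
time_s: 7.52
ee_pos: [0.6274, 0.0239, 0.1658]
tcp_rot: [0.279, 0.96, -0.001, -0.001]
force: [0.0, 0.4, 0.1]
finger_gap: 0.528
grasp_force: 0.0
```

Request:
play_rows --commands '[[[0,0,0],[0,0,0.1833],0.05],[[0,0,0],[0,0,0.1833],0.05],[[0,0,0],[0,0,0.1833],0.05],[[0,0,0],[0,0,0.1833],0.05],[[0,0,0],[0,0,0.1833],0.05]]'

```text
time_s: 8.15
ee_pos: [0.6272, 0.024, 0.1662]
tcp_rot: [0.675, 0.738, -0.001, -0.0]
force: [-0.5, -0.0, 0.1]
finger_gap: 0.526
grasp_force: 0.0
```

Request:
play_rows --commands '[[[0,0,0],[0,0,0.1833],0.05],[[0,0,0],[0,0,0.1833],0.05],[[0,0,0],[0,0,0.1833],0.05],[[0,0,0],[0,0,0],0.05],[[0,0,0],[0,0,0],0.05]]'

```text
time_s: 8.78
ee_pos: [0.6275, 0.0242, 0.1666]
tcp_rot: [0.848, 0.531, -0.0, -0.0]
force: [0.2, 0.2, 0.1]
finger_gap: 0.524
grasp_force: 0.0
```

```bash
python3 - <<'E'
from h import *
toknow(.628,.0245,.078,1.114)
E
```

```text
pos [0.6275 0.0242 0.1666] psi 1.1186 zaxis [-0.0008 -0.0003 -1.    ] shift [0.0006 0.0004 0.0886] az 0.004569143283421617 q6 0.405 F [0.2111 0.2218 0.09  ] T [-0.0463 -0.0568  0.0259] t 8.775
```

Request:
play_rows --commands '[[[0.0005,0,0.045],[0,0,0.004],0.05],[[0,0,0.0436],[0,0,0],0.05],[[0,0,0],[0,0,0],0.05],[[0,0,0],[0,0,0],0.005],[[0,0,0],[0,0,0],0.005]]'

```text
time_s: 9.4
ee_pos: [0.6299, 0.0247, 0.0813]
tcp_rot: [0.849, 0.528, 0.002, 0.001]
force: [0.3, -0.2, 0.3]
finger_gap: 0.369
grasp_force: 0.0
```

Request:
play_rows --commands '[[[0,0,0],[0,0,0],0.005],[[0,0,0],[0,0,0],0.005],[[0,0,0],[0,0,-0.1],0.005],[[0,0,0],[0,0,-0.17],0.005],[[0,0,0],[0,0,-0.17],0.005]]'

```text
time_s: 10.02
ee_pos: [0.6288, 0.0248, 0.0799]
tcp_rot: [0.712, 0.702, 0.001, 0.001]
force: [-0.2, 0.4, 4.1]
finger_gap: 0.053
grasp_force: 1.6
```

Request:
play_rows --commands '[[[0,0,0],[0,0,-0.17],0.005],[[0,0,0],[0,0,-0.17],0.005],[[0,0,0],[0,0,-0.17],0.005],[[0,0,0],[0,0,-0.17],0.005],[[0,0,0],[0,0,-0.17],0.005]]'

```text
time_s: 10.65
ee_pos: [0.6289, 0.0247, 0.0799]
tcp_rot: [0.359, 0.933, 0.0, 0.001]
force: [0.3, 1.3, 2.9]
finger_gap: 0.05
grasp_force: 1.6
```

Request:
play_rows --commands '[[[0,0,0],[0,0,-0.17],0.005],[[0,0,0],[0,0,-0.17],0.005],[[0,0,0],[0,0,-0.17],0.005],[[0,0,0],[0,0,-0.1],0.005],[[0,0,0],[0,0,0],0.005]]'

```text
time_s: 11.28
ee_pos: [0.6289, 0.0247, 0.0799]
tcp_rot: [0.065, 0.998, 0.0, 0.001]
force: [-0.7, -0.4, 5.3]
finger_gap: 0.052
grasp_force: 2.5
```

```bash
python3 - <<'E'
from h import *
toknow(.628,.0245,.078,3.017);print(manip.sense()['finger_gap'])
E
```

```text
pos [0.6289 0.0247 0.0799] psi 3.0109 zaxis [ 0.0025 -0.0001 -1.    ] shift [ 0.0009 -0.0003  0.0019] az -0.006120388968775536 q6 -1.486 F [-0.6792 -0.3529  5.2833] T [ 0.1148 -0.1079  0.0311] t 11.275
0.05200443567911739
```

The fingers closed to 5 mm, so they missed the bar. I'll open, rise and look.

Request:
play_rows --commands '[[[0,0,0],[0,0,0],0.05],[[0,0,0],[0,0,0],0.05],[[0,0,-0.05],[0,0,0],0.05],[[0,0,-0.06],[0,0,0],0.05],[[0.06,0,-0.02],[0,0,0],0.05]]'

```text
time_s: 11.9
ee_pos: [0.5725, 0.032, 0.2129]
tcp_rot: [0.066, 0.998, 0.0, 0.004]
force: [0.2, -0.3, 1.4]
finger_gap: 0.499
grasp_force: 0.0
```

Request:
play_rows --commands '[[[0.06,0,-0.03],[0,0,0],0.05],[[0.06,0,-0.03],[0,0,0],0.05],[[0,0,0],[0,0,0],0.05],[[0,0,0],[0,0,0],0.05]]'

```text
time_s: 12.4
ee_pos: [0.4582, 0.0468, 0.2635]
tcp_rot: [0.065, 0.998, -0.0, 0.0]
force: [0.1, -0.0, 0.8]
finger_gap: 0.527
grasp_force: 0.0
```

```bash
python3 - <<'E'
from h import *
toknow(.628,.0245,.078,3.017)
c=manip.camera_model("wrist");a=manip.grab_frame("wrist")[:,:,::-1]
np.savez("w2.npz",**c);cv2.imwrite("pics/w2.png",a)
t=manip.grab_frame("top")[:,:,::-1];cv2.imwrite("pics/top2.png",t)
print(pj(c,[[.4645,.0453,.1],[.628,.0245,.1]]))
u,v=pj(c,[[.55,.035,.1]])[0].astype(int);print(u,v)
x0=max(0,u-100);y0=max(0,v-130)
k=cv2.resize(a[y0:y0+260,x0:x0+200],None,fx=2.3,fy=2.3,interpolation=2)
print(x0,y0);cv2.imwrite("pics/c3.png",k)
E
```

```text
pos [0.4582 0.0468 0.2635] psi 3.0112 zaxis [ 0.     -0.0001 -1.    ] shift [-0.1712 -0.0001  0.1855] az -0.0057618565823145396 q6 -1.455 F [ 0.1124 -0.02    0.7756] T [ 0.0528 -0.1446  0.0003] t 12.4
[[318.7826 182.5765]
 [319.3442 303.553 ]]
319 249
219 119
```

View pics/c3.png

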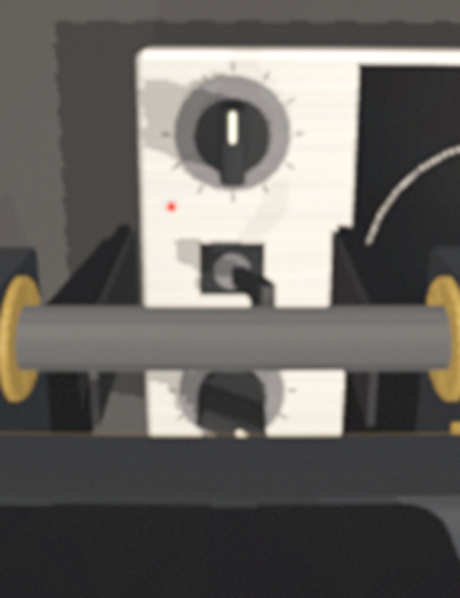

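The front knob is off: its mark at crop (232,125) points to -x. The rear knob is still turned at about (232,410) and half hidden, so I'll shift for a clear view.

Request:
play_rows --commands '[[[-0.05,0,0],[0,0,0],0.05],[[-0.05,0,0],[0,0,0],0.05],[[-0.05,0,0],[0,0,0],0.05],[[0,0,0],[0,0,0],0.05],[[0,0,0],[0,0,0],0.05]]'

```text
time_s: 13.12
ee_pos: [0.6068, 0.0273, 0.2618]
tcp_rot: [0.065, 0.998, 0.0, -0.002]
force: [-0.2, 0.0, 0.4]
finger_gap: 0.522
grasp_force: 0.0
```

```bash
python3 - <<'E'
from h import *
toknow(.628,.0245,.078,1.11)
c=manip.camera_model("wrist");a=manip.grab_frame("wrist")[:,:,::-1]
np.savez("w3.npz",**c);cv2.imwrite("pics/w3.png",a)
print(pj(c,[[.4645,.0453,.1],[.628,.0245,.1],[.547,.033,.1]]))
u,v=pj(c,[[.628,.0245,.1]])[0].astype(int)
x0=max(0,u-60);y0=max(0,v-120);print(x0,y0)
crop(a,x0,y0,x0+120,y0+180,3.3,"pics/c4.png")
E
```

```text
pos [0.6068 0.0273 0.2618] psi 3.0115 zaxis [-0.004   0.0003 -1.    ] shift [-0.0222 -0.      0.1837] az 1.901462107197869 q6 -1.484 F [-0.2496  0.0037  0.3762] T [ 0.0795 -0.1819 -0.0435] t 13.125
[[318.7959  49.285 ]
 [319.3498 195.6147]
 [317.5258 126.6178]]
259 75
```

View pics/c4.png

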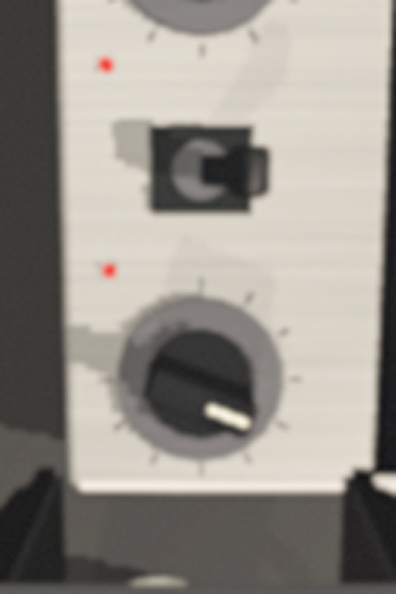

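The mark from crop (207,409) to (250,425) gives a bar heading of about 1.2 rad, so the rear knob barely moved. I'll re-grasp and check the gap before turning.

Request:
play_rows --commands '[[[-0.0215,0,0],[0,0,0.18],0.05],[[0,0,0.02],[0,0,0.18],0.05],[[0,0,0.02],[0,0,0.18],0.05],[[0,0,0.02],[0,0,0.18],0.05],[[0,0,0.02],[0,0,0.18],0.05]]'

```text
time_s: 13.8
ee_pos: [0.6275, 0.025, 0.1842]
tcp_rot: [0.495, 0.869, 0.0, 0.0]
force: [0.7, -0.0, -0.0]
finger_gap: 0.526
grasp_force: 0.0
```

Request:
play_rows --commands '[[[0,0,0.02],[0,0,0.18],0.05],[[0,0,0],[0,0,0.18],0.05],[[0,0,0],[0,0,0.18],0.05],[[0,0,0],[0,0,0.18],0.05],[[0,0,0],[0,0,0.18],0.05]]'

```text
time_s: 14.42
ee_pos: [0.6275, 0.025, 0.1649]
tcp_rot: [0.824, 0.567, 0.0, 0.0]
force: [-0.1, 0.9, -0.1]
finger_gap: 0.524
grasp_force: 0.0
```

Request:
play_rows --commands '[[[0,0,0],[0,0,0],0.05],[[0,0,0],[0,0,0],0.05]]'

```text
time_s: 14.68
ee_pos: [0.628, 0.0248, 0.1645]
tcp_rot: [0.821, 0.571, 0.0, 0.0]
force: [0.6, -0.2, 0.9]
finger_gap: 0.524
grasp_force: 0.0
```

```bash
python3 - <<'E'
from h import *
toknow(.6285,.0245,.0775,1.21)
c=dict(np.load("w3.npz"));P=w(c,np.array([(207,409),(250,425)])/3.3+[259,75],.104);d=P[1]-P[0];print(P,np.arctan2(d[1],d[0]), P[1]-.021*d/np.linalg.norm(d))
E
```

```text
pos [0.628  0.0248 0.1645] psi 1.2146 zaxis [ 0.0007 -0.0001 -1.    ] shift [-0.0001  0.0006  0.087 ] az 0.0045946813991264435 q6 0.31 F [ 0.5621 -0.1534  0.919 ] T [-0.0036 -0.0787 -0.0092] t 14.675
[[0.6315 0.0269 0.104 ]
 [0.6394 0.0417 0.104 ]] 1.0746332867598682 [0.6295 0.0232 0.104 ]
```

Request:
play_rows --commands '[[[0,0.001,0.045],[0,0,0.12],0.05],[[0,0,0.042],[0,0,0],0.05],[[0,0,0],[0,0,0],0.05],[[0,0,0],[0,0,0],0.05],[[0,0,0],[0,0,0],0.008]]' --grip_force 15

```text
time_s: 15.3
ee_pos: [0.6311, 0.0243, 0.08]
tcp_rot: [0.854, 0.519, 0.002, 0.001]
force: [0.1, -0.6, 0.3]
finger_gap: 0.465
grasp_force: 0.0
```

Request:
play_rows --commands '[[[0,0,0],[0,0,0],0.008],[[0,0,0],[0,0,0],0.008],[[0,0,0],[0,0,0],0.008]]'

```text
time_s: 15.68
ee_pos: [0.6293, 0.0243, 0.0773]
tcp_rot: [0.855, 0.519, 0.0, 0.0]
force: [-0.5, -0.1, 0.1]
finger_gap: 0.161
grasp_force: 0.0
```

Request:
play_rows --commands '[[[0,0,0],[0,0,0],0.008],[[0,0,0],[0,0,0],0.008]]'

```text
time_s: 15.92
ee_pos: [0.6291, 0.0245, 0.0773]
tcp_rot: [0.855, 0.519, -0.0, -0.0]
force: [-2.1, 1.0, 2.9]
finger_gap: 0.143
grasp_force: 14.9
```

```bash
python3 - <<'E'
from h import *
toknow(.6285,.0245,.0775,1.09)
E
```

```text
pos [0.6291 0.0245 0.0773] psi 1.0921 zaxis [-0.0005  0.0002 -1.    ] shift [-0.0003 -0.0005 -0.0002] az 0.0020677085198865797 q6 0.432 F [-2.0892  0.9785  2.9136] T [ 0.1862  0.3302 -0.0316] t 15.925
```

Request:
play_rows --commands '[[[0,0,0],[0,0,-0.1],0.005],[[0,0,0],[0,0,-0.15],0.005],[[0,0,0],[0,0,-0.15],0.005]]' --grip_force 20

```text
time_s: 16.3
ee_pos: [0.6287, 0.0247, 0.0773]
tcp_rot: [0.733, 0.68, -0.0, -0.001]
force: [-4.5, 1.4, 3.8]
finger_gap: 0.14
grasp_force: 19.9
```

Request:
play_rows --commands '[[[0,0,0],[0,0,-0.15],0.005],[[0,0,0],[0,0,-0.15],0.005],[[0,0,0],[0,0,-0.15],0.005],[[0,0,0],[0,0,-0.15],0.005],[[0,0,0],[0,0,-0.15],0.005]]'

```text
time_s: 16.92
ee_pos: [0.6278, 0.0244, 0.0772]
tcp_rot: [0.433, 0.902, -0.001, -0.002]
force: [-6.7, -0.6, 5.7]
finger_gap: 0.143
grasp_force: 19.9
```

Request:
play_rows --commands '[[[0,0,0],[0,0,-0.15],0.005],[[0,0,0],[0,0,-0.15],0.005],[[0,0,0],[0,0,-0.15],0.005],[[0,0,0],[0,0,-0.15],0.005],[[0,0,0],[0,0,-0.15],0.005]]'

```text
time_s: 17.55
ee_pos: [0.6274, 0.0237, 0.0772]
tcp_rot: [0.072, 0.997, -0.001, -0.002]
force: [-5.7, -2.1, 6.5]
finger_gap: 0.144
grasp_force: 19.9
```

Request:
play_rows --commands '[[[0,0,0],[0,0,-0.06],0.005],[[0,0,0],[0,0,-0.06],0.005],[[0,0,0],[0,0,0],0.005]]'

```text
time_s: 17.92
ee_pos: [0.6275, 0.0237, 0.0772]
tcp_rot: [0.015, 1.0, -0.0, -0.002]
force: [-7.6, -0.9, 5.9]
finger_gap: 0.144
grasp_force: 21.3
```

```bash
python3 - <<'E'
from h import *
toknow(.6285,.0245,.0775,3.02)
E
```

```text
pos [0.6275 0.0237 0.0772] psi 3.111 zaxis [-0.0046 -0.0009 -1.    ] shift [-0.001   0.0008 -0.0003] az 0.09096831069447164 q6 -1.587 F [-7.5874 -0.891   5.9249] T [-0.2435  1.2588 -0.4789] t 17.925
```

Request:
play_rows --commands '[[[0,0,0],[0,0,0],0.05],[[0,0,0],[0,0,0],0.05],[[0,0,0],[0,0,0],0.05],[[0,0,-0.05],[0,0,0],0.05],[[0,0,-0.04],[0,0,0.09],0.04]]'

```text
time_s: 18.55
ee_pos: [0.6294, 0.0244, 0.1681]
tcp_rot: [0.061, 0.998, 0.0, 0.0]
force: [1.0, 0.9, -0.2]
finger_gap: 0.461
grasp_force: 0.0
```

Request:
play_rows --commands '[[[0.0411,0.0254,0],[0,0,0],0.0],[[0.0411,0.0253,0],[0,0,0],0.0],[[0,0,0],[0,0,0],0.0],[[0,0,0],[0,0,0],0.0],[[0,0,0],[0,0,0],0.0]]'

```text
time_s: 19.18
ee_pos: [0.5545, 0.0839, 0.1671]
tcp_rot: [0.06, 0.998, -0.0, 0.0]
force: [-0.3, 0.7, -0.4]
finger_gap: 0.011
grasp_force: 0.0
```

```bash
python3 - <<'E'
from h import *
toknow(.552,.084,.09,3.02)
c=manip.camera_model("wrist");a=manip.grab_frame("wrist")[:,:,::-1]
np.savez("w4.npz",**c);cv2.imwrite("pics/w4.png",a)
print(pj(c,[[.4645,.0453,.1],[.628,.0245,.1],[.547,.033,.1]]))
cv2.imwrite("pics/top4.png",manip.grab_frame("top")[:,:,::-1])
crop(cv2.imread("pics/top4.png"),235,130,505,250,2.96,"pics/c5.png")
E
```

```text
pos [0.5545 0.0839 0.1671] psi 3.0212 zaxis [ 0.0003 -0.0001 -1.    ] shift [ 0.0025 -0.0002  0.0771] az 0.0012056210507949139 q6 -1.396 F [-0.2582  0.6517 -0.4022] T [ 0.1585 -0.142  -0.0318] t 19.175
[[259.7354  97.3287]
 [266.6655 278.2377]
 [261.1814 195.3188]]
```

View pics/w4.png

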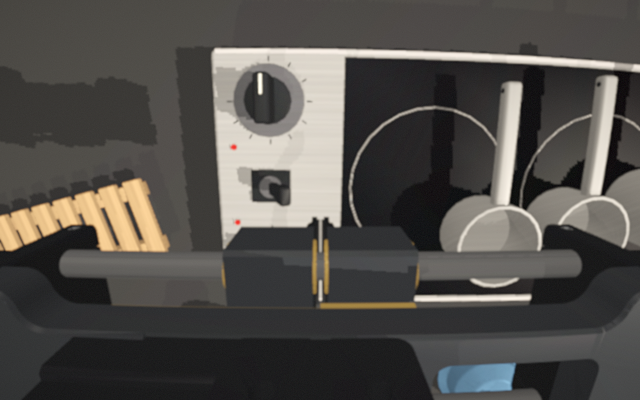

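The front knob's mark at (261,83) points to -x, so it is off. The switch at (270,186) is still on, and the rear knob is hidden by the gripper. I'll shift and measure the rear mark numerically before flipping the switch.

Request:
play_rows --commands '[[[-0.05,0,-0.04],[0,0,0],0.0],[[-0.05,0,-0.04],[0,0,0],0.0],[[0,0,0],[0,0,0],0.0],[[0,0,0],[0,0,0],0.0]]'

```text
time_s: 19.77
ee_pos: [0.6502, 0.0725, 0.2439]
tcp_rot: [0.06, 0.998, -0.0, -0.001]
force: [-0.5, -0.4, 0.2]
finger_gap: 0.005
grasp_force: 0.0
```

```bash
cat >> h.py <<'E'
def mark(a,c,ctr):
    g=cv2.cvtColor(np.ascontiguousarray(a),cv2.COLOR_BGR2GRAY)
    # ring of points at bar-top height: brightness per heading at 10..19 mm
    th=np.linspace(-np.pi,np.pi,73)[:-1];best=[]
    for t in th:
        P=[[ctr[0]+r*np.cos(t),ctr[1]+r*np.sin(t),.104] for r in np.arange(.008,.019,.001)]
        q=pj(c,P).round().astype(int);best.append(np.mean([g[v,u] for u,v in q]))
    best=np.array(best);print('bright by heading',{round(th[i],2):int(best[i]) for i in best.argsort()[::-1][:5]},'median',np.median(best))
E
python3 - <<'E'
from h import *
toknow(.552,.084,.09,3.02)
c=manip.camera_model("wrist");a=manip.grab_frame("wrist")[:,:,::-1];cv2.imwrite("pics/w5.png",a)
for k in ((.4645,.0453),(.6285,.024)): print(pj(c,[[*k,.1]]));mark(a,c,k)
c3=dict(np.load("w3.npz"));mark(cv2.imread("pics/w3.png"),c3,(.6285,.024))
E
```

```text
pos [0.6502 0.0725 0.2439] psi 3.0214 zaxis [-0.0021  0.0001 -1.    ] shift [ 0.0985 -0.0003  0.1541] az 0.0013767055405873307 q6 -1.422 F [-0.5282 -0.4409  0.1699] T [ 0.0755 -0.1396  0.0312] t 19.775
[[270.9576   6.1048]]
bright by heading {np.float64(-1.83): 86, np.float64(-1.92): 85, np.float64(-1.75): 85, np.float64(-1.66): 82, np.float64(-1.57): 74} median 50.59090909090909
[[274.1337 166.93  ]]
bright by heading {np.float64(2.97): 236, np.float64(3.05): 228, np.float64(2.88): 205, np.float64(-3.14): 156, np.float64(2.79): 134} median 55.90909090909091
bright by heading {np.float64(1.05): 235, np.float64(0.96): 226, np.float64(1.13): 204, np.float64(0.87): 176, np.float64(1.22): 135} median 55.227272727272734
```

The rear mark now heads about 3.0 rad, which is the off direction. Now I'll flip the switch.

Request:
play_rows --commands '[[[0.0493,0,0.03],[0,0,0],0.0],[[0.0493,0,0.03],[0,0,0],0.0],[[0,0,0.047],[0,0,0],0.0],[[0,0,0.047],[0,0,0],0.0],[[0,0,0],[0,0,0],0.0]]'

```text
time_s: 20.45
ee_pos: [0.547, 0.0845, 0.0855]
tcp_rot: [0.06, 0.998, -0.001, -0.006]
force: [0.1, 0.2, -0.3]
finger_gap: 0.004
grasp_force: 0.0
```

Request:
play_rows --commands '[[[0,-0.01,0],[0,0,0],0.0],[[0,-0.01,0],[0,0,0],0.0],[[0,-0.01,0],[0,0,0],0.0],[[0,-0.008,0],[0,0,0],0.0],[[0,-0.006,0],[0,0,0],0.0]]'

```text
time_s: 21.08
ee_pos: [0.5476, 0.0402, 0.0915]
tcp_rot: [0.06, 0.998, 0.0, 0.0]
force: [-0.2, -0.1, 0.2]
finger_gap: 0.007
grasp_force: 0.0
```

Request:
play_rows --commands '[[[0,0,0],[0,0,0],0.0],[[0,0,0],[0,0,0],0.0],[[0,0.03,0],[0,0,0],0.0],[[0,0,-0.06],[0,0,0],0.02],[[0,0,-0.06],[0,0,0],0.02]]'

```text
time_s: 21.7
ee_pos: [0.5502, 0.0714, 0.2114]
tcp_rot: [0.059, 0.998, -0.0, -0.001]
force: [1.2, 0.2, 0.2]
finger_gap: 0.16
grasp_force: 0.0
```

Request:
play_rows --commands '[[[0,0.06,-0.06],[0,0,0],0.03],[[0,0.06,0],[0,0,0],0.04],[[0,0.05,0],[0,0,0],0.04],[[0,0,0],[0,0,0],0.04],[[0,0,0],[0,0,0],0.04]]'

```text
time_s: 22.32
ee_pos: [0.5692, 0.2237, 0.2549]
tcp_rot: [0.059, 0.998, -0.0, -0.0]
force: [-0.1, -0.2, -0.0]
finger_gap: 0.422
grasp_force: 0.0
```

```bash
python3 - <<'E'
from h import *
toknow(.552,.084,.09,3.02)
c=manip.camera_model("wrist");a=manip.grab_frame("wrist")[:,:,::-1]
np.savez("w6.npz",**c);cv2.imwrite("pics/w6.png",a)
E
```

```text
pos [0.5692 0.2237 0.2549] psi 3.0227 zaxis [-0.0007 -0.0007 -1.    ] shift [ 0.0004 -0.1407  0.165 ] az 0.0027423056233808474 q6 -1.165 F [-0.0761 -0.2141 -0.0485] T [ 0.0377 -0.1353  0.0208] t 22.325
```

View pics/w6.png

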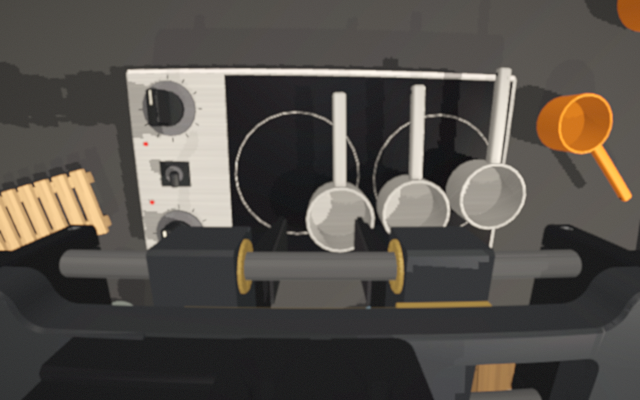

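The switch at (175,173) looks flipped away from the glass, to be checked by projection. The pans' handles run (339,95)-(339,185), (418,88)-(416,175) and (503,72)-(495,162).

```bash
python3 - <<'E'
from h import *
c=dict(np.load("w6.npz"))
yw=-.128;Y=np.array([-np.sin(yw),np.cos(yw),0]);p=np.array([.546,.0345,.064])
print('on tip',pj(c,p+.0196*Y+[0,0,.0405]),'off tip',pj(c,p-.0196*Y+[0,0,.0405]),'piv',pj(c,p))
a=cv2.imread("pics/w6.png");g=cv2.cvtColor(a,cv2.COLOR_BGR2GRAY)
for e,b,rim in (((339,93),(339,183),(340,220)),((418,86),(416,173),(415,208)),((503,69),(495,160),(487,194))):
    P=w(c,[e,b],.1055);d=P[1]-P[0];L=np.linalg.norm(d);d/=L
    print('end',P[0],'base',P[1],'len',L,'yaw',np.arctan2(d[1],d[0]),'grip',P[0]+.077*d,'axis',P[0]+.145*d,'rim',w(c,[rim],.11))
E
```

```text
on tip [[173.1129 179.2706]] off tip [[140.8367 179.0732]] piv [[172.9204 173.3878]]
end [0.4769 0.2561 0.1055] base [0.5758 0.2456 0.1055] len 0.09942006674773664 yaw -0.10514231431945768 grip [0.5535 0.248  0.1055] axis [0.6211 0.2409 0.1055] rim [[0.619  0.2421 0.11  ]]
end [0.4792 0.3421 0.1055] base [0.5745 0.335  0.1055] len 0.09565882474969993 yaw -0.0747640189729323 grip [0.5559 0.3364 0.1055] axis [0.6237 0.3313 0.1055] rim [[0.6149 0.3306 0.11  ]]
end [0.4706 0.437  0.1055] base [0.5699 0.4279 0.1055] len 0.09976385501361884 yaw -0.0914016524523548 grip [0.5473 0.43   0.1055] axis [0.615  0.4238 0.1055] rim [[0.6081 0.4163 0.11  ]]
```

```bash
python3 - <<'E'
from h import *
g=cv2.cvtColor(cv2.imread("pics/w6.png"),cv2.COLOR_BGR2GRAY)
print(g[160:192:3,128:202:5])
E
```

```text
[[ 59  57 216 215 211 170 168 199 174 193 196 196 203 217 217]
 [ 60  59 216 216 216 169 156  38  53  47  49  51 102 218 218]
 [ 60  57 214 216 217 169 165  41  54 102  65  53  86 217 217]
 [ 62  58 213 214 216 168 164  40  96 109 122  54  68 215 214]
 [ 62  59 208 216 217 208 180  40  95  40  99  66  66 216 216]
 [ 61  61 201 215 216 216 215  44  92  68  77  75  67 218 217]
 [ 62  60 192 216 217 217 214  53 120  73  80  65  58 220 219]
 [ 61  61 170 213 214 214 215  52  70  71  77  54  52 217 217]
 [ 60  60 159 214 213 214 216  60  56  67  80  54  52 217 216]
 [ 61  61 135 215 215 216 216 199 200 152 184 185 190 218 217]
 [ 61  61 113 212 212 213 213 214 214 215 211 207 209 215 215]]
```

The projected tips (on 173,179; off 141,179) against the pixels show the switch is still on. I'll push it again, slowly, reading the force.

Request:
play_rows --commands '[[[0,-0.045,0],[0,0,0],0.0],[[0,-0.045,0.02],[0,0,0],0.0],[[0,-0.0458,0.06],[0,0,0],0.0],[[0,0,0.04],[0,0,0],0.0],[[0,0,0.048],[0,0,0],0.0]]'

```text
time_s: 23.0
ee_pos: [0.5546, 0.0947, 0.0974]
tcp_rot: [0.061, 0.998, 0.0, 0.001]
force: [-0.3, 0.3, 0.3]
finger_gap: 0.01
grasp_force: 0.0
```

Request:
play_rows --commands '[[[0,0,0],[0,0,0],0.0],[[0,0,0],[0,0,0],0.0],[[0,0,0],[0,0,0],0.0],[[0,0,0],[0,0,0],0.0]]'

```text
time_s: 23.5
ee_pos: [0.5555, 0.097, 0.0998]
tcp_rot: [0.06, 0.998, 0.0, 0.002]
force: [0.3, -1.2, -0.5]
finger_gap: 0.003
grasp_force: 0.0
```

```bash
python3 - <<'E'
from h import *
toknow(.5475,.0405,.088,3.02)
c=manip.camera_model("scene");a=manip.grab_frame("scene")[:,:,::-1];cv2.imwrite("pics/s7.png",a)
p=pj(c,[[.546,.0345,.08]])[0].astype(int);print(p)
x0,y0=p-[60,50];crop(a,x0,y0,x0+120,y0+90,5,"pics/c7.png")
E
```

```text
pos [0.5555 0.097  0.0998] psi 3.0222 zaxis [ 0.0034  0.0003 -1.    ] shift [ 0.0012 -0.057   0.0117] az 0.0021699519477249574 q6 -1.374 F [ 0.2716 -1.2148 -0.4955] T [ 0.0764 -0.1787  0.0033] t 23.5
[294 177]
```

View pics/c7.png

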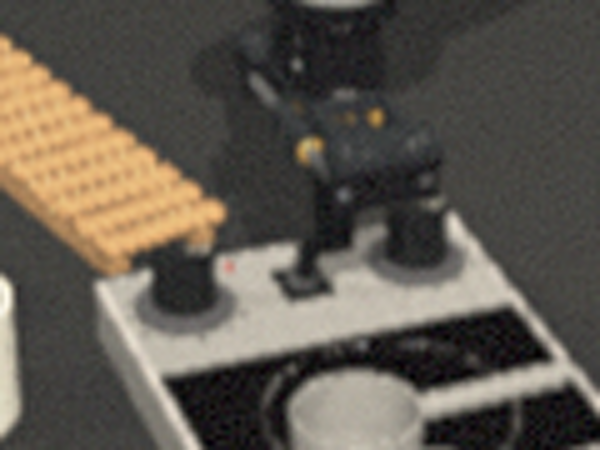

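```bash
python3 - <<'E'
from h import *
s=manip.sense();c=manip.camera_model("scene")
P=np.array([s['ee_pos'],[.546,.0345,.064],[.5485,.054,.1045],[.5435,.015,.1045],[.6285,.024,.104],[.4645,.0453,.104]])
p=pj(c,P);print(((p-[294-60,177-50])*5).round())
ct=manip.camera_model("wrist");print(pj(ct,P).round())
print(s['joint_positions'])
E
```

```text
[[335. 278.]
 [303. 274.]
 [313. 238.]
 [292. 209.]
 [184. 247.]
 [416. 202.]]
[[319. 221.]
 [239. 204.]
 [253. 221.]
 [194. 221.]
 [232. 329.]
 [215.  90.]]
[ 0.0777  0.007   1.931  -0.      1.2009 -1.3737]
```

The fingertip appears about 20 mm higher in the scene crop (335,250) than its reported position projects (335,278). That would explain both misses. I'll probe the steel strip gently to measure it.

```bash
python3 -c "
from workcell import manip
print(manip.grip_depth,[x for x in dir(manip) if x[0]!='_'])"
```

```text
0.0188 ['Unreachable', 'camera_model', 'grab_frame', 'grip_depth', 'sense', 'sign_off']
```

Request:
play_rows --commands '[[[0.0,0.0,0.008],[0,0,0],0.0],[[0,0,0.008],[0,0,0],0.0],[[0,0,0],[0,0,0],0.0],[[0,0,0],[0,0,0],0.0]]'

```text
time_s: 24.05
ee_pos: [0.554, 0.0968, 0.0813]
tcp_rot: [0.06, 0.998, -0.0, -0.0]
force: [0.3, 0.1, -0.1]
finger_gap: 0.005
grasp_force: 0.0
```

Request:
play_rows --commands '[[[0,0,0.004],[0,0,0],0.0],[[0,0,0.004],[0,0,0],0.0],[[0,0,0],[0,0,0],0.0]]'

```text
time_s: 24.42
ee_pos: [0.5538, 0.0968, 0.0731]
tcp_rot: [0.06, 0.998, -0.0, -0.0]
force: [-0.2, -0.7, 0.0]
finger_gap: 0.006
grasp_force: 0.0
```

Request:
play_rows --commands '[[[0,0,0.004],[0,0,0],0.0],[[0,0,0],[0,0,0],0.0]]'

```text
time_s: 24.68
ee_pos: [0.5539, 0.0968, 0.0692]
tcp_rot: [0.06, 0.998, -0.0, -0.0]
force: [0.8, 0.1, 0.5]
finger_gap: 0.004
grasp_force: 0.0
```

Request:
play_rows --commands '[[[0,0,0.004],[0,0,0],0.0],[[0,0,0],[0,0,0],0.0],[[0,0,0.003],[0,0,0],0.0],[[0,0,0],[0,0,0],0.0]]'

```text
time_s: 25.18
ee_pos: [0.5539, 0.0968, 0.0623]
tcp_rot: [0.06, 0.998, -0.0, -0.0]
force: [0.0, 0.4, 0.3]
finger_gap: 0.004
grasp_force: 0.0
```

Request:
play_rows --commands '[[[0,0,0.003],[0,0,0],0.0],[[0,0,0],[0,0,0],0.0]]'

```text
time_s: 25.42
ee_pos: [0.5539, 0.0968, 0.0593]
tcp_rot: [0.06, 0.998, -0.0, -0.0]
force: [0.7, 0.2, 0.7]
finger_gap: 0.008
grasp_force: 0.0
```

Request:
play_rows --commands '[[[0,0,0.003],[0,0,0],0.0],[[0,0,0],[0,0,0],0.0]]'

```text
time_s: 25.68
ee_pos: [0.5539, 0.0967, 0.0563]
tcp_rot: [0.06, 0.998, -0.0, -0.0]
force: [-0.9, 0.4, -0.2]
finger_gap: 0.004
grasp_force: 0.0
```

Request:
play_rows --commands '[[[0,0,0.003],[0,0,0],0.0],[[0,0,0],[0,0,0],0.0],[[0,0,0.003],[0,0,0],0.0],[[0,0,0],[0,0,0],0.0]]'

```text
time_s: 26.18
ee_pos: [0.5539, 0.0968, 0.0503]
tcp_rot: [0.06, 0.998, -0.0, -0.0]
force: [0.0, -0.5, 0.2]
finger_gap: 0.006
grasp_force: 0.0
```

Request:
play_rows --commands '[[[0,0,0.002],[0,0,0],0.0],[[0,0,0],[0,0,0],0.0],[[0,0,0.002],[0,0,0],0.0],[[0,0,0],[0,0,0],0.0]]'

```text
time_s: 26.68
ee_pos: [0.554, 0.0968, 0.0464]
tcp_rot: [0.06, 0.998, -0.0, -0.0]
force: [0.3, 0.6, 0.1]
finger_gap: 0.003
grasp_force: 0.0
```

Request:
play_rows --commands '[[[0,0,0.002],[0,0,0],0.0],[[0,0,0],[0,0,0],0.0]]'

```text
time_s: 26.92
ee_pos: [0.554, 0.0968, 0.0444]
tcp_rot: [0.06, 0.998, -0.0, -0.0]
force: [1.2, -0.2, -0.5]
finger_gap: 0.002
grasp_force: 0.0
```

Request:
play_rows --commands '[[[0,0,0.002],[0,0,0],0.0],[[0,0,0],[0,0,0],0.0]]'

```text
time_s: 27.18
ee_pos: [0.554, 0.0968, 0.0424]
tcp_rot: [0.06, 0.998, -0.0, -0.0]
force: [0.5, 0.0, 0.3]
finger_gap: 0.007
grasp_force: 0.0
```

Request:
play_rows --commands '[[[0,0,0.002],[0,0,0],0.0],[[0,0,0],[0,0,0],0.0]]'

```text
time_s: 27.42
ee_pos: [0.554, 0.0968, 0.0404]
tcp_rot: [0.06, 0.998, -0.0, -0.0]
force: [-0.4, -0.3, 0.5]
finger_gap: 0.003
grasp_force: 0.0
```

Request:
play_rows --commands '[[[0,0,0.0015],[0,0,0],0.0],[[0,0,0],[0,0,0],0.0]]'

```text
time_s: 27.68
ee_pos: [0.554, 0.0968, 0.039]
tcp_rot: [0.06, 0.998, -0.0, -0.0]
force: [0.1, 0.7, 0.9]
finger_gap: 0.005
grasp_force: 0.0
```

Request:
play_rows --commands '[[[0,0,0.0015],[0,0,0],0.0],[[0,0,0],[0,0,0],0.0]]'

```text
time_s: 27.92
ee_pos: [0.5541, 0.0968, 0.0375]
tcp_rot: [0.06, 0.998, -0.0, -0.0]
force: [-0.2, -0.2, 0.5]
finger_gap: 0.008
grasp_force: 0.0
```

```bash
python3 - <<'E'
from h import *
s=manip.sense();c=manip.camera_model("scene");a=manip.grab_frame("scene")[:,:,::-1]
p=pj(c,[s['ee_pos']])[0];x0,y0=(p-[60,60]).astype(int);print(s['ee_pos'],p,x0,y0)
crop(a,x0,y0,x0+120,y0+90,6,"pics/c8.png")
E
```

```text
[0.5541 0.0968 0.0375] [301.2122 198.1822] 241 138
```

View pics/c8.png

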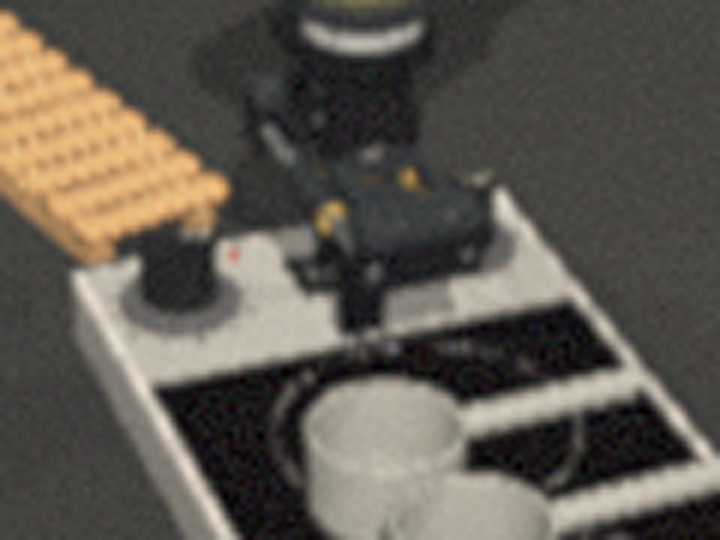

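The fingertip at crop (355,325) looks just above the strip surface, so its real height is about 20 mm above the reading. I'll go on gently to contact.

Request:
play_rows --commands '[[[0,0,0.001],[0,0,0],0.0],[[0,0,0],[0,0,0],0.0]]'

```text
time_s: 28.22
ee_pos: [0.5541, 0.0968, 0.0365]
tcp_rot: [0.06, 0.998, -0.0, -0.0]
force: [-1.0, -0.2, 0.0]
finger_gap: 0.008
grasp_force: 0.0
```

Request:
play_rows --commands '[[[0,0,0.001],[0,0,0],0.0],[[0,0,0],[0,0,0],0.0]]'

```text
time_s: 28.48
ee_pos: [0.5543, 0.0968, 0.0359]
tcp_rot: [0.06, 0.998, 0.0, 0.0]
force: [0.4, 0.0, 1.7]
finger_gap: 0.004
grasp_force: 0.8
```

Request:
play_rows --commands '[[[0,0,0.001],[0,0,0],0.0],[[0,0,0],[0,0,0],0.0]]'

```text
time_s: 28.72
ee_pos: [0.5544, 0.0968, 0.0359]
tcp_rot: [0.06, 0.998, -0.0, -0.0]
force: [-4.1, 0.3, 7.2]
finger_gap: 0.003
grasp_force: 3.7
```

Request:
play_rows --commands '[[[0,0,0.001],[0,0,0],0.0],[[0,0,0],[0,0,0],0.0]]'

```text
time_s: 28.98
ee_pos: [0.5544, 0.0968, 0.0358]
tcp_rot: [0.06, 0.998, -0.0, -0.0]
force: [-5.9, -0.9, 13.3]
finger_gap: 0.004
grasp_force: 6.3
```

Contact came at a reading of 0.036 on the 0.060 surface, so the real tip is 24 mm above the reported TCP. I'll allow for that and push the switch at the right height.

Request:
play_rows --commands '[[[0.005,0,-0.02],[0,0,0],0.0],[[0,0,-0.01],[0,0,0],0.0],[[0,-0.012,0],[0,0,0],0.0],[[0,-0.012,0],[0,0,0],0.0],[[0,-0.006,0],[0,0,0],0.0]]'

```text
time_s: 29.6
ee_pos: [0.5451, 0.067, 0.0629]
tcp_rot: [0.06, 0.998, 0.001, -0.001]
force: [-0.5, 5.5, 3.6]
finger_gap: 0.001
grasp_force: 3.5
```

Request:
play_rows --commands '[[[0,-0.006,0],[0,0,0],0.0],[[0,-0.005,0],[0,0,0],0.0],[[0,-0.004,0],[0,0,0],0.0]]'

```text
time_s: 29.98
ee_pos: [0.5439, 0.0523, 0.0637]
tcp_rot: [0.06, 0.998, -0.0, 0.0]
force: [-0.2, 1.4, 1.5]
finger_gap: 0.007
grasp_force: 0.5
```

Request:
play_rows --commands '[[[0,-0.004,0],[0,0,0],0.0],[[0,-0.004,0],[0,0,0],0.0],[[0,-0.003,0],[0,0,0],0.0],[[0,0,0],[0,0,0],0.0]]'

```text
time_s: 30.48
ee_pos: [0.5423, 0.0415, 0.0634]
tcp_rot: [0.06, 0.998, -0.0, -0.0]
force: [-0.4, -0.4, 0.1]
finger_gap: 0.004
grasp_force: 0.0
```

Request:
play_rows --commands '[[[0,0.03,0],[0,0,0],0.0],[[0,0.01,-0.05],[0,0,0],0.0],[[0,0.02,-0.05],[0,0,0],0.02],[[0,0.03,-0.05],[0,0,0],0.03],[[0,0.05,-0.03],[0,0,0],0.04]]'

```text
time_s: 31.1
ee_pos: [0.5604, 0.1813, 0.2474]
tcp_rot: [0.061, 0.998, 0.0, 0.002]
force: [0.9, 0.4, 0.6]
finger_gap: 0.26
grasp_force: 0.0
```

Request:
play_rows --commands '[[[0,0.05,0],[0,0,0],0.04],[[0,0,0],[0,0,0],0.04],[[0,0,0],[0,0,0],0.04],[[0,0,0],[0,0,0],0.04]]'

```text
time_s: 31.6
ee_pos: [0.565, 0.2293, 0.2431]
tcp_rot: [0.06, 0.998, -0.0, -0.0]
force: [-0.2, -0.3, -1.2]
finger_gap: 0.424
grasp_force: 0.0
```

```bash
python3 - <<'E'
from h import *
toknow(.552,.084,.09,3.02)
c=manip.camera_model("wrist");a=manip.grab_frame("wrist")[:,:,::-1]
np.savez("w9.npz",**c);cv2.imwrite("pics/w9.png",a)
yw=-.128;Y=np.array([-np.sin(yw),np.cos(yw),0]);p=np.array([.546,.0345,.064])
q=[pj(c,p+k*Y+[0,0,.0405])[0] for k in(.0196,-.0196)]
g=cv2.cvtColor(a.copy(),cv2.COLOR_BGR2GRAY)
for u,v in q: print(u,v,g[int(v)-3:int(v)+4,int(u)-3:int(u)+4].mean())
mark(a,c,(.4645,.0453))
E
```

```text
pos [0.565  0.2293 0.2431] psi 3.0207 zaxis [-0.0008 -0.0005 -1.    ] shift [-0.0047 -0.1457  0.1532] az 0.0007209899634186279 q6 -1.152 F [-0.2106 -0.2712 -1.172 ] T [ 0.128  -0.1667  0.0181] t 31.6
164.48477926416948 185.6840787768864 107.14285714285714
131.44989681021372 185.5075480549227 63.714285714285715
bright by heading {np.float64(2.88): 195, np.float64(2.97): 180, np.float64(-1.75): 163, np.float64(-1.83): 163, np.float64(-1.92): 163} median 75.27272727272728
```

View pics/w9.png

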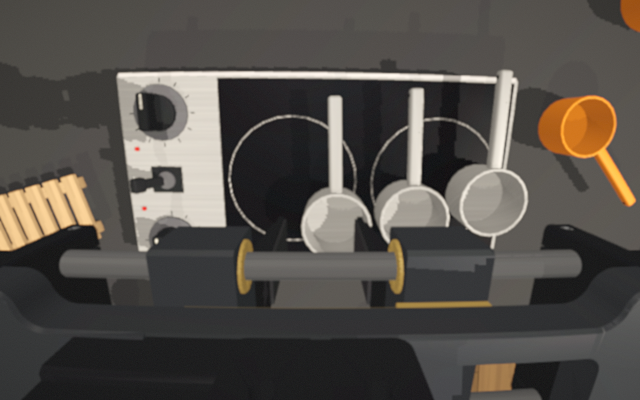

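The switch is now off: its lever at (140,185) leans outwards. Both knobs are off too. Next comes the pan nearest the strip, with its handle at (335,97)-(335,190). I'll measure the handles numerically.

```bash
cat >> h.py <<'E'
def handle(a,c,x,y0,y1):
    "trace bright handle centre between image rows y0..y1 near column x; returns world line + end"
    g=cv2.cvtColor(np.ascontiguousarray(a),cv2.COLOR_BGR2GRAY).astype(float)
    pts=[]
    for v in range(y0,y1):
        r=g[v,x-16:x+17];m=r>110
        if 4<=m.sum()<=20: pts.append(((np.arange(x-16,x+17)[m]).mean(),v))
    pts=np.array(pts);P=w(c,pts,.1055)
    k=np.polyfit(P[:,0],P[:,1],1);res=P[:,1]-np.polyval(k,P[:,0]);ok=abs(res)<.003;k=np.polyfit(P[ok,0],P[ok,1],1)
    print('n',ok.sum(),'yaw',np.arctan(k[0]),'end',P[ok][0],'base',P[ok][-1]);return k,P[ok][0]
E
python3 - <<'E'
from h import *
c=dict(np.load("w9.npz"));a=cv2.imread("pics/w9.png")
for x,y0,y1 in((335,90,180),(416,84,175),(501,76,150)):
    k,e=handle(a,c,x,y0,y1);u=np.array([1,k[0]])/np.hypot(1,k[0]);print('grip',e[:2]+.077*u)
t=pj(c,[[.6211,.2409,.11]]);print(t)
k,e=handle(a,c,335,90,180);u=np.array([1,k[0]])/np.hypot(1,k[0]);gp=e[:2]+.079*u
toknow(gp[0],gp[1],.058,np.pi+np.arctan(k[0]))
E
```

```text
n 83 yaw -0.08086106523334786 end [0.4752 0.2561 0.1055] base [0.5643 0.2474 0.1055]
grip [0.552  0.2499]
n 81 yaw -0.0822941979781129 end [0.478  0.3429 0.1055] base [0.5691 0.3347 0.1055]
grip [0.5547 0.3366]
n 13 yaw -0.1120971406993974 end [0.4846 0.4389 0.1055] base [0.5294 0.4343 0.1055]
grip [0.5611 0.4303]
[[335.4328 229.11  ]]
n 83 yaw -0.08086106523334786 end [0.4752 0.2561 0.1055] base [0.5643 0.2474 0.1055]
pos [0.5651 0.2293 0.2432] psi 3.0205 zaxis [-0.0006 -0.0004 -1.    ] shift [0.0134 0.0191 0.1852] az -0.04021490741771272 q6 -1.152 F [-0.0239 -0.6297  0.391 ] T [ 0.1096 -0.1674  0.0056] t 31.65
```

Request:
play_rows --commands '[[[0.0134,0.0191,0],[0,0,-0.04],0.045],[[0,0,0.05],[0,0,0],0.045],[[0,0,0.05],[0,0,0],0.045],[[0,0,0.04],[0,0,0],0.045],[[0,0,0],[0,0,0],0.045]]'

```text
time_s: 32.28
ee_pos: [0.5512, 0.249, 0.0993]
tcp_rot: [0.04, 0.999, -0.002, -0.004]
force: [-0.7, -0.1, -0.1]
finger_gap: 0.477
grasp_force: 0.0
```

```bash
python3 - <<'E'
from h import *
toknow(.5540,.2495,.058,3.0607)
E
```

```text
pos [0.5512 0.249  0.0993] psi 3.0607 zaxis [-0.008  -0.0029 -1.    ] shift [-0.003   0.0008  0.0413] az 3.877066679569552e-05 q6 -1.154 F [-0.745  -0.0971 -0.1046] T [ 0.07   -0.1537 -0.017 ] t 32.275
```

Request:
play_rows --commands '[[[0,0,0.025],[0,0,0],0.045],[[0,0,0.02],[0,0,0],0.045],[[0,0,0],[0,0,0],0.045],[[0,0,0],[0,0,0],0.045],[[0,0,0],[0,0,0],0.005]]' --grip_force 60

```text
time_s: 32.9
ee_pos: [0.5551, 0.2513, 0.0601]
tcp_rot: [0.04, 0.999, 0.0, 0.001]
force: [-0.4, 0.1, -0.4]
finger_gap: 0.416
grasp_force: 0.0
```

Request:
play_rows --commands '[[[0,0,0],[0,0,0],0.005],[[0,0,0],[0,0,0],0.005],[[0,0,0],[0,0,0],0.005],[[0,0,0],[0,0,0],0.005],[[0,0,0],[0,0,0],0.005]]'

```text
time_s: 33.52
ee_pos: [0.5544, 0.251, 0.0589]
tcp_rot: [0.04, 0.999, -0.0, 0.0]
force: [-1.1, -0.9, 0.8]
finger_gap: 0.139
grasp_force: 59.3
```

Request:
play_rows --commands '[[[0,0,-0.02],[0,0,0],0.005],[[0,0,-0.03],[0,0,0],0.005],[[0,0,0],[0,0,0],0.005]]'

```text
time_s: 33.9
ee_pos: [0.5562, 0.2519, 0.1123]
tcp_rot: [0.04, 0.999, 0.001, 0.003]
force: [-0.2, 0.2, -2.4]
finger_gap: 0.143
grasp_force: 59.3
```

```bash
python3 - <<'E'
from h import *
toknow(.72,-.3,.30,3.26)
E
```

```text
pos [0.5562 0.2519 0.1123] psi 3.0621 zaxis [ 0.0058  0.0024 -1.    ] shift [-0.2082 -0.5366 -0.1881] az -0.19794941748156036 q6 -1.154 F [-0.1866  0.153  -2.3513] T [ 0.0626 -0.0336  0.0005] t 33.9
```

Request:
play_rows --commands '[[[0,0,-0.06],[0,0,0],0.005],[[0,0,-0.06],[0,0,0],0.005],[[0,0,-0.06],[0,0,0],0.005],[[-0.0208,-0.0537,0],[0,0,0],0.005],[[-0.0208,-0.0537,0],[0,0,0],0.005]]'

```text
time_s: 34.52
ee_pos: [0.5871, 0.1401, 0.2886]
tcp_rot: [0.039, 0.999, 0.0, 0.0]
force: [0.9, 0.2, -3.3]
finger_gap: 0.136
grasp_force: 60.0
```

Request:
play_rows --commands '[[[-0.0208,-0.0537,0],[0,0,0],0.005],[[-0.0208,-0.0537,0],[0,0,0],0.005],[[-0.0208,-0.0537,0],[0,0,0],0.005],[[-0.0208,-0.0537,0],[0,0,0],0.005],[[-0.0208,-0.0537,0],[0,0,0],0.005]]'

```text
time_s: 35.15
ee_pos: [0.6692, -0.1369, 0.2868]
tcp_rot: [0.04, 0.999, 0.0, -0.001]
force: [0.2, -0.4, -2.5]
finger_gap: 0.141
grasp_force: 60.0
```

Request:
play_rows --commands '[[[-0.0208,-0.0537,0],[0,0,0],0.005],[[-0.0208,-0.0537,0],[0,0,-0.1],0.005],[[-0.0208,-0.0537,0],[0,0,-0.098],0.005],[[0,0,0],[0,0,0],0.005],[[0,0,0],[0,0,0],0.005]]'

```text
time_s: 35.78
ee_pos: [0.7237, -0.2986, 0.2865]
tcp_rot: [-0.059, 0.998, 0.001, -0.001]
force: [-0.1, -0.1, -0.9]
finger_gap: 0.143
grasp_force: 60.0
```

```bash
python3 - <<'E'
from h import *
toknow(.72,-.3,.30,3.26)
c=manip.camera_model("wrist");a=manip.grab_frame("wrist")[:,:,::-1].copy()
np.savez("w10.npz",**c);cv2.imwrite("pics/w10.png",a)
hsv=cv2.cvtColor(a,cv2.COLOR_BGR2HSV);m=cv2.inRange(hsv,(8,60,110),(30,255,255))
m=cv2.morphologyEx(m,cv2.MORPH_CLOSE,np.ones((15,15)));n,l,st,ce=cv2.connectedComponentsWithStats(m)
for i in st[1:,4].argsort()[::-1][:3]+1: print(st[i])
print(pj(c,[[.596,-.317,.03],[.526,-.123,.03],[.619,-.113,.03],[.667,-.512,.03],[.572,-.52,.03]]))
cv2.imwrite("pics/m10.png",m)
E
```

```text
pos [ 0.7237 -0.2986  0.2865] psi -3.0239 zaxis [-0.0028  0.0018 -1.    ] shift [ 0.0039 -0.0009 -0.0135] az -0.0007250550375310638 q6 -2.148 F [-0.0999 -0.075  -0.9077] T [ 0.1123  0.0421 -0.0409] t 35.775
[  175    40   287    77 20642]
[ 107  272   96   36 2645]
[ 431  363   84   37 2430]
[[316.8522  75.4486]
 [460.3764  42.3506]
 [454.3019 110.6815]
 [178.015  111.2533]
 [174.502   41.4759]]
```

View pics/w10.png

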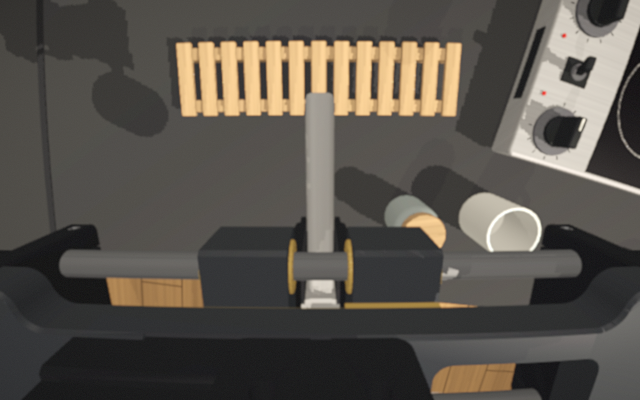

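The rest is clear at (178-462, 40-117) and the held pan's handle is level. The rear knob's mark at (583,130) is seen at a steep angle, so I'll check it along with the rest pose.

```bash
python3 - <<'E'
from h import *
c=dict(np.load("w10.npz"));a=cv2.imread("pics/w10.png");m=cv2.imread("pics/m10.png",0)
for k in ((.4645,.0453),(.6285,.024)):
    print(pj(c,[[*k,.104],[k[0]-.02,k[1],.104],[k[0]+.01,k[1]+.018,.104],[k[0],k[1]+.02,.104]]).round())
mark(a,c,(.6285,.024))
n,l,st,ce=cv2.connectedComponentsWithStats(m);i=st[1:,4].argmax()+1
pts=cv2.findContours((l==i).astype('u1'),0,1)[0][0].reshape(-1,2)
W=w(c,pts,.03)[:,:2].astype(np.float32)
r=cv2.minAreaRect(W);print(r,cv2.boxPoints(r))
g=cv2.cvtColor(a,cv2.COLOR_BGR2GRAY);print(g[112:152:3,535:600:4])
E
```

```text
[[625.   1.]
 [628. -16.]
 [635.  12.]
 [638.   4.]]
[[579. 132.]
 [583. 116.]
 [589. 142.]
 [592. 134.]]
bright by heading {np.float64(2.97): 226, np.float64(3.05): 225, np.float64(0.87): 216, np.float64(0.96): 215, np.float64(0.79): 215} median 110.5909090909091
((0.5995458960533142, -0.3140559494495392), (0.10279513895511627, 0.40235432982444763), 6.76005744934082) [[ 0.5248 -0.1203]
 [ 0.5722 -0.5199]
 [ 0.6743 -0.5078]
 [ 0.6269 -0.1082]]
[[160 161 118  95  98  98 123 126 125 151 181 213 212 212 212 214 214]
 [161 136  94  97  91  86  78 108 114 111 177 196 213 212 210 211 212]
 [157  88  96  95  71  39  36  28  27  28  30  35 171 197 213 212 210]
 [128  97  97  81  35  39  39  29  28  29  29  44 246 190 211 211 212]
 [ 85  96  96  37  41  39  37  28  30  31  31  80 190 214 213 211 211]
 [ 86  97  90  37  39  37  29  32  30  29  36 166 113 215 215 214 214]
 [ 94  97  76  40  38  38  28  29  30  29  46 182 172 215 215 214 216]
 [ 94  97  57  41  40  36  30  31  29  31  55  57 210 215 214 214 196]
 [112  95  69  38  39  31  29  28  30  33  63  72 214 212 213 215 137]
 [122 123  88  34  39  29  29  29  29  45  66 152 218 215 212 213  48]
 [103 135 131  51  54  29  28  27  29  58  63 201 214 216 217 202  33]
 [108 137 135 128  63  38  32  28  31  63  70 216 215 213 214 162  37]
 [187 113 138 138 135 132 125 115  98 138 158 217 214 213 215  74  41]
 [212 177 130 139 138 138 137 148 195 213 216 216 216 216 210  37  42]]
```

The rear mark does point to -x (off). The rest is centred at (0.5995, -0.314) with yaw 0.118. I'll place the first pan 125 mm right of centre.

Request:
play_rows --commands '[[[0.0478,-0.0314,0.02],[0,0,0],0.005],[[0.0478,-0.0314,0.02],[0,0,0],0.005],[[0.0478,-0.0314,0.02],[0,0,0],0.005],[[0.0477,-0.0314,0.02],[0,0,0],0.005],[[0,0,0.03],[0,0,0],0.005]]'

```text
time_s: 36.45
ee_pos: [0.5472, -0.448, 0.1804]
tcp_rot: [-0.058, 0.998, -0.002, 0.001]
force: [0.1, 0.2, -2.2]
finger_gap: 0.142
grasp_force: 60.0
```

Request:
play_rows --commands '[[[0,0,0.04],[0,0,0],0.005],[[0,0,0.04],[0,0,0],0.005],[[0,0,0.02],[0,0,0],0.005],[[0,0,0],[0,0,0],0.005],[[0,0,0],[0,0,0],0.005]]'

```text
time_s: 37.08
ee_pos: [0.5507, -0.4468, 0.0812]
tcp_rot: [-0.059, 0.998, -0.001, 0.001]
force: [-1.3, -0.0, -2.1]
finger_gap: 0.142
grasp_force: 60.0
```

```bash
python3 - <<'E'
from h import *
toknow(.5487,-.4459,.029,3.26)
E
```

```text
pos [ 0.5507 -0.4468  0.0812] psi -3.0226 zaxis [ 0.0028 -0.0026 -1.    ] shift [0.002  0.0013 0.0522] az 0.0006117617099761219 q6 -2.447 F [-1.3322 -0.0073 -2.0639] T [ 0.0514 -0.0485 -0.0165] t 37.075
```

Request:
play_rows --commands '[[[0.0015,0.001,0.02],[0,0,0],0.005],[[0,0,0.02],[0,0,0],0.005],[[0,0,0.006],[0,0,0],0.005],[[0,0,0.003],[0,0,0],0.005],[[0,0,0],[0,0,0],0.005]]'

```text
time_s: 37.7
ee_pos: [0.5481, -0.4457, 0.0299]
tcp_rot: [-0.059, 0.998, -0.0, 0.0]
force: [0.2, -0.4, -2.6]
finger_gap: 0.14
grasp_force: 60.0
```

Request:
play_rows --commands '[[[0,0,0.002],[0,0,0],0.005],[[0,0,0],[0,0,0],0.005]]'

```text
time_s: 37.95
ee_pos: [0.5483, -0.4461, 0.0289]
tcp_rot: [-0.059, 0.998, -0.001, 0.001]
force: [-1.1, -0.7, 2.5]
finger_gap: 0.139
grasp_force: 60.0
```

```bash
python3 - <<'E'
from h import *
toknow(.5487,-.4459,.029,3.26)
E
```

```text
pos [ 0.5483 -0.4461  0.0289] psi -3.0233 zaxis [ 0.0014 -0.0015 -1.    ] shift [-0.0005  0.0002 -0.0001] az -0.00010964967873583475 q6 -2.448 F [-1.0741 -0.7032  2.5477] T [0.2301 0.1765 0.0585] t 37.95
```

Request:
play_rows --commands '[[[0,0,0],[0,0,0],0.04],[[0,0,0],[0,0,0],0.04],[[0,0,0],[0,0,0],0.04],[[0,0,-0.03],[0,0,0],0.04],[[0,0,-0.05],[0,0,0],0.04]]'

```text
time_s: 38.58
ee_pos: [0.5462, -0.4439, 0.1052]
tcp_rot: [-0.059, 0.998, 0.002, -0.002]
force: [0.9, -1.0, 0.7]
finger_gap: 0.418
grasp_force: 0.0
```

Request:
play_rows --commands '[[[0,0,-0.06],[0,0,0],0.04],[[-0.06,0,-0.01],[0,0,0],0.04],[[-0.06,0.0,-0.01],[0,0,0],0.04],[[-0.06,0,-0.01],[0,0,0],0.04],[[0,0,0],[0,0,0],0.04]]'

```text
time_s: 39.2
ee_pos: [0.73, -0.4222, 0.1957]
tcp_rot: [-0.061, 0.998, 0.0, 0.0]
force: [-0.2, 0.1, 0.7]
finger_gap: 0.418
grasp_force: 0.0
```

Request:
play_rows --commands '[[[0,0,0],[0,0,0],0.04]]'

```text
time_s: 39.33
ee_pos: [0.726, -0.424, 0.1966]
tcp_rot: [-0.059, 0.998, 0.0, -0.001]
force: [0.0, -0.2, 0.4]
finger_gap: 0.422
grasp_force: 0.0
```

```bash
cat >> h.py <<'E'
C0=np.array([.5995,-.314]);RX=np.array([.993,.1177]);RY=np.array([-.1177,.993])
def rested(a,c,yr):
    "handle of pan on the rest: trace along predicted handle; print rest coords"
    A=C0+yr*RY;g=cv2.cvtColor(np.ascontiguousarray(a),cv2.COLOR_BGR2GRAY);rows=[]
    hsv=cv2.cvtColor(np.ascontiguousarray(a),cv2.COLOR_BGR2HSV)
    for d in np.arange(.045,.165,.004):
        off=np.arange(-.025,.0251,.001)
        q=pj(c,[[*(A-d*RX+o*RY),.0755] for o in off]).round().astype(int)
        ok=(q[:,0]>=0)&(q[:,0]<640)&(q[:,1]>=0)&(q[:,1]<400)
        m=np.array([o and g[v,u]>95 and hsv[v,u,1]<60 for o,(u,v) in zip(ok,np.clip(q,0,[639,399]))])
        rows.append((round(d,3),int(m.sum()),round(1000*off[m].mean(),1) if m.any() else None))
    print(rows)
E
python3 - <<'E'
from h import *
toknow(.5487,-.4459,.029,3.26)
c=manip.camera_model("wrist");a=manip.grab_frame("wrist")[:,:,::-1].copy()
np.savez("w11.npz",**c);cv2.imwrite("pics/w11.png",a);rested(a,c,-.125)
E
```

```text
pos [ 0.726  -0.424   0.1966] psi -3.0229 zaxis [-0.0014  0.0005 -1.    ] shift [ 0.1784 -0.0009  0.1679] az 0.000264374233077902 q6 -2.282 F [ 0.0105 -0.2255  0.3667] T [ 0.1469 -0.159  -0.0144] t 39.325
[(np.float64(0.045), 15, np.float64(1.0)), (np.float64(0.049), 16, np.float64(0.5)), (np.float64(0.053), 16, np.float64(0.5)), (np.float64(0.057), 16, np.float64(0.5)), (np.float64(0.061), 16, np.float64(0.5)), (np.float64(0.065), 16, np.float64(0.5)), (np.float64(0.069), 0, None), (np.float64(0.073), 0, None), (np.float64(0.077), 0, None), (np.float64(0.081), 0, None), (np.float64(0.085), 0, None), (np.float64(0.089), 0, None), (np.float64(0.093), 0, None), (np.float64(0.097), 0, None), (np.float64(0.101), 0, None), (np.float64(0.105), 0, None), (np.float64(0.109), 0, None), (np.float64(0.113), 0, None), (np.float64(0.117), 0, None), (np.float64(0.121), 0, None), (np.float64(0.125), 0, None), (np.float64(0.129), 0, None), (np.float64(0.133), 0, None), (np.float64(0.137), 0, None), (np.float64(0.141), 0, None), (np.float64(0.145), 0, None), (np.float64(0.149), 0, None), (np.float64(0.153), 0, None), (np.float64(0.157), 0, None), (np.float64(0.161), 0, None)]
```

Request:
play_rows --commands '[[[0.0056,0.0575,-0.01],[0,0,0],0.04],[[0.0056,0.0575,-0.01],[0,0,0],0.04],[[0.0056,0.0575,-0.01],[0,0,0],0.04],[[0.0056,0.0575,-0.01],[0,0,0],0.04],[[0.0056,0.0575,-0.006],[0,0,0],0.04]]'

```text
time_s: 40.0
ee_pos: [0.6628, -0.1413, 0.245]
tcp_rot: [-0.058, 0.998, -0.0, 0.001]
force: [1.2, 0.4, 0.4]
finger_gap: 0.42
grasp_force: 0.0
```

Request:
play_rows --commands '[[[0.0056,0.0575,0],[0,0,0],0.04],[[0.0056,0.0575,0],[0,0,0],0.04],[[0.0056,0.0575,0],[0,0,0],0.04],[[0.0056,0.0575,0],[0,0,0],0.04],[[0.0056,0.0575,0],[0,0,0],0.04]]'

```text
time_s: 40.62
ee_pos: [0.6013, 0.1405, 0.2442]
tcp_rot: [-0.058, 0.998, -0.0, 0.001]
force: [0.2, -0.2, -0.1]
finger_gap: 0.421
grasp_force: 0.0
```

Request:
play_rows --commands '[[[0.0056,0.0575,0],[0,0,0],0.04],[[0.0056,0.0575,0],[0,0,0.1],0.04],[[0.0056,0.0575,0],[0,0,0.1],0.04],[[0,0,0],[0,0,0],0.04],[[0,0,0],[0,0,0],0.04]]'

```text
time_s: 41.25
ee_pos: [0.5712, 0.3092, 0.2438]
tcp_rot: [0.041, 0.999, -0.0, 0.0]
force: [0.2, -1.0, -0.1]
finger_gap: 0.421
grasp_force: 0.0
```

```bash
python3 - <<'E'
from h import *
toknow(.554,.3366,.058,3.06)
c=manip.camera_model("wrist");a=manip.grab_frame("wrist")[:,:,::-1].copy()
np.savez("w12.npz",**c);cv2.imwrite("pics/w12.png",a)
for X in ([.478,.3429,.1055],[.47,.437,.1055],[.4752,.2561,.1055]): print(pj(c,[X,[X[0]+.09,X[1]-.008,.1055]]).round().tolist())
g=cv2.cvtColor(a,cv2.COLOR_BGR2GRAY)
m=((g>110)&(cv2.cvtColor(a,cv2.COLOR_BGR2HSV)[:,:,1]<60))
for v in (100,120,140,160):
    r=m[v].astype(int);d=np.diff(np.r_[0,r,0]);print(v,[(s,e) for s,e in zip(np.where(d==1)[0],np.where(d==-1)[0]) if e-s>2])
E
```

```text
pos [0.5712 0.3092 0.2438] psi 3.0598 zaxis [ 0.0004 -0.0005 -1.    ] shift [0.0195 0.026  0.1858] az -0.0002272546405301945 q6 -1.075 F [ 0.21   -1.02   -0.0812] T [ 0.0873 -0.166   0.0263] t 41.25
[[344.0, 92.0], [342.0, 177.0]]
[[433.0, 77.0], [427.0, 163.0]]
[[262.0, 96.0], [264.0, 180.0]]
100 [(np.int64(62), np.int64(71)), (np.int64(73), np.int64(77)), (np.int64(125), np.int64(157)), (np.int64(338), np.int64(353)), (np.int64(426), np.int64(441)), (np.int64(450), np.int64(456)), (np.int64(621), np.int64(640))]
120 [(np.int64(64), np.int64(74)), (np.int64(125), np.int64(158)), (np.int64(199), np.int64(205)), (np.int64(247), np.int64(254)), (np.int64(338), np.int64(352)), (np.int64(424), np.int64(439)), (np.int64(448), np.int64(453)), (np.int64(619), np.int64(640))]
140 [(np.int64(66), np.int64(78)), (np.int64(79), np.int64(160)), (np.int64(176), np.int64(179)), (np.int64(327), np.int64(330)), (np.int64(337), np.int64(352)), (np.int64(414), np.int64(417)), (np.int64(422), np.int64(437)), (np.int64(445), np.int64(451)), (np.int64(616), np.int64(640))]
160 [(np.int64(69), np.int64(161)), (np.int64(168), np.int64(171)), (np.int64(287), np.int64(290)), (np.int64(337), np.int64(351)), (np.int64(420), np.int64(434)), (np.int64(443), np.int64(448)), (np.int64(614), np.int64(640))]
```

```bash
python3 - <<'E'
from h import *
c=dict(np.load("w12.npz"));a=cv2.imread("pics/w12.png")
k,e=handle(a,c,345,84,175);u=np.array([1,k[0]])/np.hypot(1,k[0]);gp=e[:2]+.079*u;print(gp)
toknow(gp[0],gp[1],.0585,np.pi+np.arctan(k[0]))
k,e=handle(a,c,429,72,150)
E
```

```text
n 80 yaw -0.08474653621846773 end [0.4774 0.3437 0.1055] base [0.5652 0.3364 0.1055]
[0.5561 0.337 ]
pos [0.5715 0.3088 0.2439] psi 3.0587 zaxis [ 0.0004 -0.0003 -1.    ] shift [0.0178 0.027  0.1854] az 0.0018904835539985676 q6 -1.075 F [-1.0865 -0.4203 -0.1157] T [ 0.101  -0.1066 -0.0596] t 41.3
n 67 yaw -0.1223585695800551 end [0.4681 0.4382 0.1055] base [0.545  0.4328 0.1055]
```

Request:
play_rows --commands '[[[0.0178,0.027,0],[0,0,0],0.04],[[0,0,0.05],[0,0,0],0.04],[[0,0,0.05],[0,0,0],0.04],[[0,0,0.04],[0,0,0],0.04],[[0,0,0.025],[0,0,0],0.04]]'

```text
time_s: 41.92
ee_pos: [0.5553, 0.336, 0.076]
tcp_rot: [0.042, 0.999, -0.001, -0.001]
force: [0.4, -0.6, 0.6]
finger_gap: 0.417
grasp_force: 0.0
```

Request:
play_rows --commands '[[[0,0,0.02],[0,0,0],0.04],[[0,0,0],[0,0,0],0.04],[[0,0,0],[0,0,0],0.04],[[0,0,0],[0,0,0],0.04],[[0,0,0],[0,0,0],0.005]]' --grip_force 60

```text
time_s: 42.55
ee_pos: [0.5567, 0.3392, 0.0599]
tcp_rot: [0.041, 0.999, 0.0, 0.001]
force: [0.0, 0.2, -0.2]
finger_gap: 0.361
grasp_force: 0.0
```

Request:
play_rows --commands '[[[0,0,0],[0,0,0],0.005],[[0,0,0],[0,0,0],0.005],[[0,0,0],[0,0,0],0.005],[[0,0,0],[0,0,0],0.005],[[0,0,0],[0,0,0],0.005]]'

```text
time_s: 43.18
ee_pos: [0.556, 0.3389, 0.0587]
tcp_rot: [0.041, 0.999, -0.0, 0.0]
force: [0.2, -0.0, 0.9]
finger_gap: 0.143
grasp_force: 59.8
```

```bash
python3 - <<'E'
from h import *
toknow(.5561,.337,.0585,3.057)
E
```

```text
pos [0.556  0.3389 0.0587] psi 3.0601 zaxis [ 0.0001 -0.0001 -1.    ] shift [-0.0002 -0.0019  0.0002] az 0.0030955904173111115 q6 -1.024 F [ 0.2193 -0.0302  0.8938] T [-0.0167 -0.1445  0.017 ] t 43.175
```

Request:
play_rows --commands '[[[0,0,-0.03],[0,0,0],0.005],[[0,0,-0.05],[0,0,0],0.005],[[0,0,-0.06],[0,0,0],0.005],[[-0.0029,-0.06,-0.01],[0,0,0],0.005],[[-0.0029,-0.06,-0.01],[0,0,0],0.005]]'

```text
time_s: 43.8
ee_pos: [0.5516, 0.218, 0.2189]
tcp_rot: [0.04, 0.999, 0.0, 0.0]
force: [0.3, -0.8, -2.4]
finger_gap: 0.146
grasp_force: 59.8
```

Request:
play_rows --commands '[[[-0.0029,-0.06,0],[0,0,0],0.005],[[-0.0029,-0.06,0],[0,0,0],0.005],[[-0.0029,-0.06,0],[0,0,0],0.005],[[-0.0029,-0.06,0],[0,0,0],0.005],[[-0.0029,-0.06,0],[0,0,0],0.005]]'

```text
time_s: 44.42
ee_pos: [0.541, -0.083, 0.2176]
tcp_rot: [0.041, 0.999, 0.0, -0.001]
force: [0.2, 0.4, -1.8]
finger_gap: 0.142
grasp_force: 59.8
```

Request:
play_rows --commands '[[[-0.0029,-0.06,0],[0,0,0],0.005],[[-0.0029,-0.06,0],[0,0,0],0.005],[[-0.0029,-0.06,0],[0,0,0],0.005],[[-0.0029,-0.06,0],[0,0,-0.1],0.005],[[0,0,0],[0,0,-0.1],0.005]]'

```text
time_s: 45.05
ee_pos: [0.5325, -0.3252, 0.2169]
tcp_rot: [-0.058, 0.998, 0.0, -0.001]
force: [0.5, 1.5, -3.0]
finger_gap: 0.141
grasp_force: 59.8
```

Request:
play_rows --commands '[[[0,0,0],[0,0,0],0.005],[[0,0,0],[0,0,0],0.005]]'

```text
time_s: 45.3
ee_pos: [0.5339, -0.3208, 0.218]
tcp_rot: [-0.059, 0.998, 0.0, -0.0]
force: [-0.5, -0.9, -2.2]
finger_gap: 0.14
grasp_force: 59.8
```

```bash
python3 - <<'E'
from h import *
toknow(.5336,-.3218,.0288,3.26)
E
```

```text
pos [ 0.5339 -0.3208  0.218 ] psi -3.0238 zaxis [-0.0009  0.0007 -1.    ] shift [ 0.0002 -0.0011  0.1892] az -0.0006476895432570018 q6 -2.316 F [-0.5111 -0.8861 -2.1588] T [ 0.1017  0.0032 -0.0223] t 45.3
```

Request:
play_rows --commands '[[[0,-0.001,0.05],[0,0,0],0.005],[[0,0,0.05],[0,0,0],0.005],[[0,0,0.04],[0,0,0],0.005],[[0,0,0.025],[0,0,0],0.005],[[0,0,0.01],[0,0,0],0.005]]'

```text
time_s: 45.92
ee_pos: [0.5332, -0.3208, 0.0415]
tcp_rot: [-0.059, 0.998, 0.001, -0.001]
force: [-0.4, 0.0, -1.9]
finger_gap: 0.138
grasp_force: 59.8
```

Request:
play_rows --commands '[[[0,0,0.005],[0,0,0],0.005],[[0,0,0],[0,0,0],0.005],[[0,0,0.005],[0,0,0],0.005],[[0,0,0.002],[0,0,0],0.005],[[0,0,0],[0,0,0],0.005]]'

```text
time_s: 46.55
ee_pos: [0.534, -0.3225, 0.0316]
tcp_rot: [-0.059, 0.998, 0.0, -0.0]
force: [-0.0, 0.6, -1.8]
finger_gap: 0.141
grasp_force: 59.8
```

```bash
python3 - <<'E'
from h import *
toknow(.5336,-.3218,.0288,3.26)
E
```

```text
pos [ 0.534  -0.3225  0.0316] psi -3.0233 zaxis [-0.0001  0.0001 -1.    ] shift [0.0003 0.0008 0.0028] az -0.00012123147855191974 q6 -2.318 F [-0.0246  0.6229 -1.817 ] T [ 0.1105 -0.0102 -0.0236] t 46.55
```

Down to contact, release and retreat, then on to the last pan's viewpoint.

Request:
play_rows --commands '[[[0,0,0.002],[0,0,0],0.005],[[0,0,0.001],[0,0,0],0.005],[[0,0,0.001],[0,0,0],0.005],[[0,0,0],[0,0,0],0.005]]'

```text
time_s: 47.05
ee_pos: [0.534, -0.3227, 0.0287]
tcp_rot: [-0.059, 0.998, -0.0, -0.0]
force: [-4.1, 1.1, 5.4]
finger_gap: 0.144
grasp_force: 59.8
```

Request:
play_rows --commands '[[[0,0,0],[0,0,0],0.04],[[0,0,0],[0,0,0],0.04],[[0,0,0],[0,0,0],0.04],[[0,0,-0.03],[0,0,0],0.04],[[0,0,-0.05],[0,0,0],0.04]]'

```text
time_s: 47.68
ee_pos: [0.5326, -0.3214, 0.1056]
tcp_rot: [-0.059, 0.998, 0.002, -0.002]
force: [-0.0, 0.4, -0.7]
finger_gap: 0.419
grasp_force: 0.0
```

Request:
play_rows --commands '[[[0,0,-0.06],[0,0,0],0.04],[[0,0,-0.06],[0,0,0],0.04],[[-0.0095,0.06,0],[0,0,0],0.04],[[-0.0095,0.06,0],[0,0,0],0.04],[[-0.0095,0.06,0],[0,0,0],0.04]]'

```text
time_s: 48.3
ee_pos: [0.5411, -0.1389, 0.2278]
tcp_rot: [-0.059, 0.998, -0.0, 0.0]
force: [1.3, 0.7, -0.0]
finger_gap: 0.419
grasp_force: 0.0
```

Request:
play_rows --commands '[[[-0.0095,0.06,0],[0,0,0],0.04],[[-0.0095,0.06,0],[0,0,0],0.04],[[-0.0095,0.06,0],[0,0,0],0.04],[[-0.0095,0.06,0],[0,0,0],0.04],[[-0.0095,0.06,0],[0,0,0],0.04]]'

```text
time_s: 48.92
ee_pos: [0.5528, 0.1651, 0.2278]
tcp_rot: [-0.059, 0.998, 0.0, 0.0]
force: [1.1, -0.2, -0.6]
finger_gap: 0.415
grasp_force: 0.0
```

Request:
play_rows --commands '[[[-0.0095,0.06,0],[0,0,0],0.04],[[-0.0095,0.06,0],[0,0,0],0.04],[[-0.0095,0.06,0],[0,0,0.1],0.04],[[0,0.06,0],[0,0,0.14],0.04],[[0,0,0],[0,0,0],0.04]]'

```text
time_s: 49.55
ee_pos: [0.5577, 0.4089, 0.2265]
tcp_rot: [0.059, 0.998, 0.0, -0.001]
force: [0.3, -0.3, -0.6]
finger_gap: 0.418
grasp_force: 0.0
```

Request:
play_rows --commands '[[[0,0,0],[0,0,0],0.04],[[0,0,0],[0,0,0],0.04]]'

```text
time_s: 49.8
ee_pos: [0.5592, 0.4039, 0.2277]
tcp_rot: [0.061, 0.998, -0.0, 0.0]
force: [0.3, -0.5, 0.2]
finger_gap: 0.418
grasp_force: 0.0
```

```bash
python3 - <<'E'
from h import *
toknow(.5473,.43,.058,3.02)
c=manip.camera_model("wrist");a=manip.grab_frame("wrist")[:,:,::-1].copy()
np.savez("w13.npz",**c);cv2.imwrite("pics/w13.png",a)
X=[.4685,.438,.1055];print(pj(c,[X,[X[0]+.09,X[1]-.009,.1055]]).round().tolist())
g=cv2.cvtColor(a,cv2.COLOR_BGR2GRAY)
m=((g>110)&(cv2.cvtColor(a,cv2.COLOR_BGR2HSV)[:,:,1]<60))
for v in range(65,181,15):
    r=m[v].astype(int);d=np.diff(np.r_[0,r,0]);print(v,[(int(s),int(e)) for s,e in zip(np.where(d==1)[0],np.where(d==-1)[0]) if e-s>4])
E
```

```text
pos [0.5592 0.4039 0.2277] psi 3.0188 zaxis [ 0.0001 -0.0001 -1.    ] shift [0.015  0.0244 0.1697] az -0.0011700089259445434 q6 -0.9 F [ 0.3461 -0.5331  0.2078] T [ 0.0822 -0.1747  0.0341] t 49.8
[[342.0, 92.0], [343.0, 181.0]]
65 [(571, 638)]
80 [(570, 637)]
95 [(160, 296), (338, 354), (569, 636)]
110 [(0, 75), (338, 353), (373, 380), (569, 635)]
125 [(35, 42), (44, 77), (337, 353), (372, 380), (568, 635)]
140 [(39, 47), (50, 79), (139, 150), (151, 161), (284, 301), (337, 353), (372, 379), (567, 633), (635, 640)]
155 [(30, 82), (187, 192), (253, 259), (335, 352), (371, 378), (566, 632), (633, 640)]
170 [(0, 84), (337, 354), (370, 377), (565, 630), (632, 640)]
```

```bash
python3 - <<'E'
from h import *
c=dict(np.load("w13.npz"));a=cv2.imread("pics/w13.png")
k,e=handle(a,c,342,80,165);u=np.array([1,k[0]])/np.hypot(1,k[0]);gp=e[:2]+.079*u;print(gp)
toknow(gp[0],gp[1],.0585,np.pi+np.arctan(k[0]))
E
```

```text
n 61 yaw -0.1323657874944352 end [0.4682 0.4409 0.1055] base [0.5408 0.4322 0.1055]
[0.5465 0.4305]
pos [0.5592 0.4039 0.2279] psi 3.0185 zaxis [ 0.0003 -0.     -1.    ] shift [0.016  0.0249 0.1694] az 0.009294867728832923 q6 -0.9 F [0.4089 0.4365 0.0552] T [ 0.1131 -0.1272 -0.0356] t 49.85
```

Request:
play_rows --commands '[[[0.016,0.026,0],[0,0,0.005],0.04],[[0,0,0.05],[0,0,0],0.04],[[0,0,0.05],[0,0,0],0.04],[[0,0,0.035],[0,0,0],0.04],[[0,0,0.02],[0,0,0],0.04]]'

```text
time_s: 50.48
ee_pos: [0.5455, 0.4312, 0.0703]
tcp_rot: [0.064, 0.998, -0.001, -0.001]
force: [0.0, -1.3, 0.3]
finger_gap: 0.422
grasp_force: 0.0
```

Request:
play_rows --commands '[[[0,0,0.0145],[0,0,0],0.04],[[0,0,0],[0,0,0],0.04],[[0,0,0],[0,0,0],0.04],[[0,0,0],[0,0,0],0.04],[[0,0,0],[0,0,0],0.005]]' --grip_force 60

```text
time_s: 51.1
ee_pos: [0.5465, 0.4333, 0.0592]
tcp_rot: [0.063, 0.998, 0.0, 0.001]
force: [1.2, -0.1, -0.4]
finger_gap: 0.36
grasp_force: 0.0
```

Request:
play_rows --commands '[[[0,0,0],[0,0,0],0.005],[[0,0,0],[0,0,0],0.005],[[0,0,0],[0,0,0],0.005],[[0,0,0],[0,0,0],0.005],[[0,0,0],[0,0,0],0.005]]'

```text
time_s: 51.72
ee_pos: [0.5461, 0.4328, 0.0581]
tcp_rot: [0.063, 0.998, -0.0, -0.0]
force: [-1.4, -1.6, 1.7]
finger_gap: 0.144
grasp_force: 59.9
```

```bash
python3 - <<'E'
from h import *
toknow(.5465,.431,.0585,3.0092)
E
```

```text
pos [0.5461 0.4328 0.0581] psi 3.0149 zaxis [-0.0002 -0.0002 -1.    ] shift [-0.0007 -0.0017 -0.0004] az 0.005744671734031037 q6 -0.851 F [-1.3647 -1.5858  1.7224] T [-0.1407 -0.05   -0.0223] t 51.725
```

Request:
play_rows --commands '[[[0,0,-0.03],[0,0,0],0.005],[[0,0,-0.05],[0,0,0],0.005],[[0,0,-0.06],[0,0,0],0.005],[[-0.0047,-0.0572,-0.01],[0,0,0],0.005],[[-0.0047,-0.0572,-0.01],[0,0,0],0.005]]'

```text
time_s: 52.35
ee_pos: [0.5406, 0.3175, 0.2184]
tcp_rot: [0.062, 0.998, 0.0, 0.0]
force: [0.2, -0.7, -2.9]
finger_gap: 0.143
grasp_force: 59.9
```

Request:
play_rows --commands '[[[-0.0047,-0.0572,0],[0,0,0],0.005],[[-0.0047,-0.0572,0],[0,0,0],0.005],[[-0.0047,-0.0572,0],[0,0,0],0.005],[[-0.0047,-0.0572,0],[0,0,0],0.005],[[-0.0047,-0.0572,0],[0,0,0],0.005]]'

```text
time_s: 52.98
ee_pos: [0.5272, 0.03, 0.2171]
tcp_rot: [0.063, 0.998, 0.0, -0.001]
force: [0.2, -0.3, -2.0]
finger_gap: 0.144
grasp_force: 59.9
```

Request:
play_rows --commands '[[[-0.0047,-0.0572,0],[0,0,0],0.005],[[-0.0047,-0.0572,0],[0,0,0],0.005],[[-0.0047,-0.0572,0],[0,0,0],0.005],[[-0.0047,-0.0572,0],[0,0,-0.1],0.005],[[0,0,0],[0,0,-0.145],0.005]]'

```text
time_s: 53.6
ee_pos: [0.5168, -0.2012, 0.2168]
tcp_rot: [-0.059, 0.998, 0.0, -0.001]
force: [-0.1, 1.4, -2.3]
finger_gap: 0.143
grasp_force: 59.9
```

Request:
play_rows --commands '[[[0,0,0],[0,0,0],0.005],[[0,0,0],[0,0,0],0.005]]'

```text
time_s: 53.85
ee_pos: [0.5177, -0.1971, 0.2175]
tcp_rot: [-0.059, 0.998, 0.0, -0.0]
force: [0.7, 0.5, -3.2]
finger_gap: 0.144
grasp_force: 59.9
```

```bash
python3 - <<'E'
from h import *
toknow(.5183,-.1978,.0281,3.26)
E
```

```text
pos [ 0.5177 -0.1971  0.2175] psi -3.0244 zaxis [-0.0009  0.0005 -1.    ] shift [-0.0006 -0.0009  0.1894] az -0.0012100904154959125 q6 -2.149 F [ 0.7203  0.5267 -3.2225] T [ 0.0316  0.0455 -0.0066] t 53.85
```

Request:
play_rows --commands '[[[-0.0006,-0.0005,0.05],[0,0,0],0.005],[[0,0,0.05],[0,0,0],0.005],[[0,0,0.04],[0,0,0],0.005],[[0,0,0.025],[0,0,0],0.005],[[0,0,0.015],[0,0,0],0.005]]'

```text
time_s: 54.48
ee_pos: [0.5179, -0.1969, 0.0364]
tcp_rot: [-0.059, 0.998, 0.001, -0.001]
force: [-0.3, 0.1, -2.3]
finger_gap: 0.142
grasp_force: 59.9
```

Request:
play_rows --commands '[[[0,0,0.004],[0,0,0],0.005],[[0,0,0],[0,0,0],0.005],[[0,0,0.002],[0,0,0],0.005],[[0,0,0.001],[0,0,0],0.005],[[0,0,0],[0,0,0],0.005]]'

```text
time_s: 55.1
ee_pos: [0.5187, -0.1984, 0.0314]
tcp_rot: [-0.059, 0.998, -0.0, 0.0]
force: [0.7, -0.6, -2.3]
finger_gap: 0.143
grasp_force: 59.9
```

Request:
play_rows --commands '[[[0,0,0.001],[0,0,0],0.005],[[0,0,0.001],[0,0,0],0.005],[[0,0,0],[0,0,0],0.005]]'

```text
time_s: 55.48
ee_pos: [0.5185, -0.1982, 0.029]
tcp_rot: [-0.059, 0.998, 0.0, -0.0]
force: [0.5, -0.6, -3.0]
finger_gap: 0.144
grasp_force: 59.9
```

```bash
python3 - <<'E'
from h import *
toknow(.5183,-.1978,.0281,3.26)
E
```

```text
pos [ 0.5185 -0.1982  0.029 ] psi -3.0232 zaxis [-0.0003  0.0001 -1.    ] shift [0.0001 0.0004 0.0009] az -4.911468420232268e-05 q6 -2.151 F [ 0.5224 -0.5874 -3.0394] T [0.0872 0.0711 0.0052] t 55.475
```

Set it down, release, retreat back and up, and look from the far side and with the top camera.

Request:
play_rows --commands '[[[0,0,0.001],[0,0,0],0.005],[[0,0,0.001],[0,0,0],0.005],[[0,0,0],[0,0,0],0.005],[[0,0,0],[0,0,0],0.005]]'

```text
time_s: 55.98
ee_pos: [0.5186, -0.1983, 0.0281]
tcp_rot: [-0.059, 0.998, 0.0, -0.0]
force: [-3.6, 1.3, 4.9]
finger_gap: 0.147
grasp_force: 59.9
```

Request:
play_rows --commands '[[[0,0,0],[0,0,0],0.04],[[0,0,0],[0,0,0],0.04],[[0,0,0],[0,0,0],0.04],[[0,0,-0.03],[0,0,0],0.04],[[0,0,-0.05],[0,0,0],0.04]]'

```text
time_s: 56.6
ee_pos: [0.5169, -0.1974, 0.1055]
tcp_rot: [-0.059, 0.998, 0.001, -0.002]
force: [0.9, -0.7, 0.3]
finger_gap: 0.418
grasp_force: 0.0
```

Request:
play_rows --commands '[[[0,0,-0.06],[0,0,0],0.04],[[0,0,-0.06],[0,0,0],0.04],[[-0.05,-0.03,-0.02],[0,0,0],0.04],[[-0.05,-0.03,-0.02],[0,0,0],0.04],[[-0.05,-0.03,-0.02],[0,0,0],0.04]]'

```text
time_s: 57.22
ee_pos: [0.6799, -0.2705, 0.2881]
tcp_rot: [-0.059, 0.998, -0.0, 0.0]
force: [0.8, 0.0, 0.4]
finger_gap: 0.418
grasp_force: 0.0
```

Request:
play_rows --commands '[[[-0.05,-0.03,-0.02],[0,0,0],0.04],[[0,0,0],[0,0,0],0.04],[[0,0,0],[0,0,0],0.04],[[0,0,0],[0,0,0],0.04]]'

```text
time_s: 57.72
ee_pos: [0.7303, -0.2932, 0.3076]
tcp_rot: [-0.059, 0.998, -0.0, 0.0]
force: [0.5, -0.2, -0.1]
finger_gap: 0.419
grasp_force: 0.0
```

```bash
python3 - <<'E'
from h import *
toknow(.72,-.3,.3,3.26)
c=manip.camera_model("wrist");a=manip.grab_frame("wrist")[:,:,::-1].copy()
np.savez("w14.npz",**c);cv2.imwrite("pics/w14.png",a)
cv2.imwrite("pics/s14.png",manip.grab_frame("scene")[:,:,::-1])
for y in(-.125,0,.125): rested(a,c,y)
mark(a,c,(.6285,.024))
E
```

```text
pos [ 0.7303 -0.2932  0.3076] psi -3.0231 zaxis [ 0.0001  0.     -1.    ] shift [ 0.0111 -0.0056  0.0076] az 6.465734219140984e-05 q6 -2.139 F [ 0.5069 -0.2091 -0.1371] T [ 0.0899 -0.1159  0.0035] t 57.725
[(np.float64(0.045), 17, np.float64(3.0)), (np.float64(0.049), 18, np.float64(2.5)), (np.float64(0.053), 18, np.float64(2.5)), (np.float64(0.057), 17, np.float64(2.0)), (np.float64(0.061), 17, np.float64(2.0)), (np.float64(0.065), 18, np.float64(1.5)), (np.float64(0.069), 19, np.float64(2.0)), (np.float64(0.073), 18, np.float64(2.5)), (np.float64(0.077), 18, np.float64(2.5)), (np.float64(0.081), 18, np.float64(2.5)), (np.float64(0.085), 17, np.float64(2.0)), (np.float64(0.089), 0, None), (np.float64(0.093), 0, None), (np.float64(0.097), 0, None), (np.float64(0.101), 0, None), (np.float64(0.105), 0, None), (np.float64(0.109), 0, None), (np.float64(0.113), 0, None), (np.float64(0.117), 0, None), (np.float64(0.121), 0, None), (np.float64(0.125), 0, None), (np.float64(0.129), 0, None), (np.float64(0.133), 0, None), (np.float64(0.137), 0, None), (np.float64(0.141), 0, None), (np.float64
[... 1681 characters left out ...]
 (np.float64(0.093), 0, None), (np.float64(0.097), 0, None), (np.float64(0.101), 0, None), (np.float64(0.105), 0, None), (np.float64(0.109), 0, None), (np.float64(0.113), 0, None), (np.float64(0.117), 0, None), (np.float64(0.121), 0, None), (np.float64(0.125), 0, None), (np.float64(0.129), 0, None), (np.float64(0.133), 0, None), (np.float64(0.137), 0, None), (np.float64(0.141), 0, None), (np.float64(0.145), 0, None), (np.float64(0.149), 0, None), (np.float64(0.153), 0, None), (np.float64(0.157), 0, None), (np.float64(0.161), 0, None)]
bright by heading {np.float64(2.97): 223, np.float64(3.05): 222, np.float64(0.87): 218, np.float64(0.96): 218, np.float64(0.79): 217} median 110.86363636363637
```

View pics/w14.png

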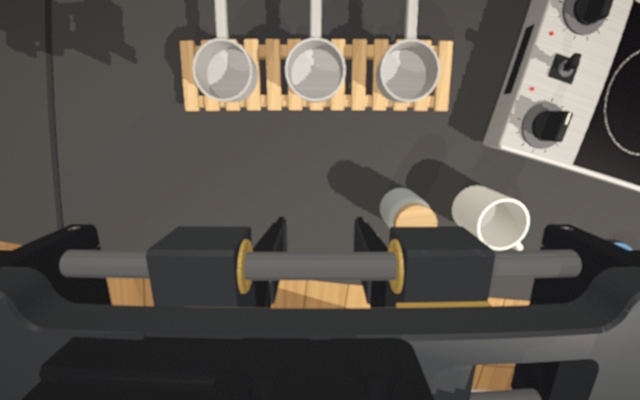

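The last picture shows three pans on the rest at about (224,70), (315,69) and (408,70), with handles over the front edge and the mug and jar untouched. I'll do a final numeric check of the centring and the switch.

```bash
python3 - <<'E'
from h import *
c=dict(np.load("w14.npz"));a=cv2.imread("pics/w14.png")
for p in((224,70),(315.5,69),(408,70)):
    d=w(c,[p],.08)[0][:2]-C0;print('rest x,y',d@RX,d@RY)
yw=-.128;Y=np.array([-np.sin(yw),np.cos(yw),0]);p=np.array([.546,.0345,.064])
g=cv2.cvtColor(a,cv2.COLOR_BGR2GRAY)
for n,k in(('on',.0196),('off',-.0196)):
    u,v=pj(c,p+k*Y+[0,0,.0405])[0].round().astype(int);print(n,u,v,g[v-3:v+4,u-3:u+4].mean())
# pans' outer rim extents along rest x through each axis (grey, unsaturated & not dark)
hs=cv2.cvtColor(a,cv2.COLOR_BGR2HSV)
for y in(-.125,0,.125):
    xs=np.arange(-.07,.07,.001);q=pj(c,[[*(C0+x*RX+(y+.012)*RY),.08] for x in xs]).round().astype(int)
    m=[bool(g[v,u]>90 and hs[v,u,1]<60) if v>=0 else False for u,v in q];print(y,xs[m].min(),xs[m].max())
E
```

```text
rest x,y 0.0004396566041179516 -0.12074089244995495
rest x,y 2.129979442142289e-05 -0.00011049695329729284
rest x,y 0.0003554339419518146 0.12171781020566966
on 600 68 210.30612244897958
off 575 58 49.775510204081634
-0.125 -0.07 0.04000000000000009
0 -0.03799999999999998 0.03800000000000009
0.125 -0.03699999999999998 0.03700000000000009
```

All three pans are within about 1 mm of centre, the switch is off, and both knobs are at their stops.

```bash
python3 -c "
from workcell import manip
print(manip.sign_off())"
```

```text
the job is handed in; nothing more can be done
None
```

I handed the job in: both knobs are at their off stops, the main switch went off after them, and all three pans (no fourth was there) stand centred on the rest with handles over its front edge, with the mug and jar untouched.

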